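# Scan the donated wooden toys and sort them by colour

### The arm

A 7-joint arm with a two-finger parallel gripper is mounted at the origin on the work surface. World frame = base frame: x ahead of the robot, y to its left, z up, the work surface at z = 0. Lengths are in m, angles in rad, forces in N, time in s.
With the tool pointing down it reaches from about 0.4 to 0.85 m from the base axis. Payload 10.4 kg.
Tool frame: the origin (TCP) lies at the very end of the fingers, on their centre line; the grasp point (between the pads) lies 19 mm behind it; z points along the fingers, y is the line along which they close (so a half turn about z gives the same grasp; the last joint's range is limited). The gripper opens to 85 mm and grips with 20 to 120 N. Pads are 22 mm wide; open, the fingers measure 114 mm over their backs; the gripper's body (76 mm by 85 mm) begins 54 mm behind the grasp point. The pads swing forward as they close: fully open they stand 13 mm farther back than shut.
Start: joints at [1.198, 0.332, -0.065, 1.46, 0.022, 1.35, -0.088], TCP at [0.214, -0.587, 0.209] pointing down, gripper open.
Joint ranges: [-2.6, 2.6], [-0.5, 2.12], [-1.47, 1.34], [0.16, 2.42], [-1.27, 4.41], [0.06, 2.06], [-2.6, 2.6]. Speed limits (rad/s): [2.22, 2.22, 2.79, 2.79, 3.14, 3.14, 3.14].

### API

Orientations are given as a unit quaternion [x, y, z, w].
In Python, from workcell import * gives the robot as it stands. The module is installed in compiled form; this text tells all that it offers.
- The arm moves only by the tool carry_out, never from a script. Its argument "motion" is a list of rows, each an object with "xyz": the shift along the tool's x, y, z in m, a list of three; "angular": the turn, a rotation vector about the tool's x, y, z in degrees, a list of three. A call has 1 to 12 rows; each row is the pose to reach, as a shift and turn from the pose commanded when the call began, along the tool's axes at that moment; what a row does not reach only later rows make up. A row lasts 1/10 s, in which the tool goes at most 50 mm and 8.59 degrees, less where a joint would pass 70% of its speed; a pose out of reach is approached as far as the arm can. A call with a gripper value outside its range is refused whole. "hand" is the opening, from 0 (shut) to 1 (fully open), set as the call begins (left out, the last holds). The fingers move at their own pace and stop on an object; "grip_force" is the grip in N (left out, the last holds). Time passes only in rows, so rows that repeat a pose let the fingers close. It gives the time, the measured TCP pose, the force, the opening and the grip force at its end, in the units of the state.
- get_obs(): the state, without advancing time (a new reading comes with each control period).
- camera(name): name is "scene" or "top" or "wrist"; returns a dict with "img" (480x640x3 uint8, red, green, blue), "fx", "fy", "cx", "cy" (pixels), "extrinsics" (4x4, takes a point from camera to world coordinates). Camera axes: x right, y up, looking along -z (the intrinsics and any distortion apply to the point x, -y, -z); pixel columns grow to the right and rows downward; lengths in m; the calibration is good to about 2 mm. A picture is of the moment at which its call begins. There is no depth.
- hand_in(): hands the job in; it is judged then, once.
The state is a dict: "clock": time; "joint_pos": joint angles; "joint_velocities": joint speeds; "tau": joint torques, N m; "position": TCP position; "ee_rot": TCP orientation; "ft_force": force on the tool from outside, world axes, zero at the start; "torque": the same for the moment, N m; "grip_width": opening from 0.0 (shut) to 1.0 (fully open); "grasp_force": force on a finger pad.
Only numpy, scipy, OpenCV 4.12 (cv2) and the standard library are available. Lean on these libraries where they do the work, as an engineer would, in place of code of your own. Each camera call takes 0.05 s, during which the arm holds its last target. There are 200 camera calls.

### The job

Check in the donated wooden toys standing on the left of the table, one at a time in the order house, boat, bus, duck (skip any that is not there): set the toy on the middle of the green pad with its long side squarely facing the scanner's window, squeeze the scanner's trigger fully, hold it for about a second and let it go, then put the toy in the tray whose card shows the toy's colour before taking the next. In the end every toy lies at rest on the floor of its tray, not on the rim or on another toy, and nothing else on the table has been disturbed.

Things in the scene. Friction and masses are not known exactly. Their poses are not given: they have to be found in the camera images.
- house: Red wooden toy house: block 90 long (x), 44 wide (y), 40 high, with a dark pitched roof and chimney up to 66 mm over its foot. Loose, about 0.11 kg. Origin on its middle, 20 mm above the surface it stands on; x along its length (front = +x), z up. A white label band with bars runs round its middle. Some toys are absent in some runs.
- boat: Yellow wooden toy boat: block 100 long (x), 44 wide (y), 40 high, round bow, small cabin and funnel up to 76 mm over its foot. Loose, about 0.10 kg. Origin on its middle, 20 mm above the surface it stands on; x along its length (front = +x), z up. A white label band with bars runs round its middle. Some toys are absent in some runs.
- bus: Red wooden toy bus: block 100 long (x), 42 wide (y), 50 high. Loose, about 0.12 kg. Origin on its middle, 20 mm above the surface it stands on; x along its length (front = +x), z up. A white label band with bars runs round its middle. Some toys are absent in some runs.
- duck: Yellow wooden toy duck: block 90 long (x), 42 wide (y), 40 high, head on the front end up to 68 mm over its foot. Loose, about 0.10 kg. Origin on its middle, 20 mm above the surface it stands on; x along its length (front = +x), z up. A white label band with bars runs round its middle. Some toys are absent in some runs.
- scanner: Fixed scanning station on a dark plate (300 x 120, 4 thick). A pistol scanner is clamped upside down on it: grey head (z 35 to 85 mm, 110 long in x, 60 wide), black grip standing up from it (28 in x from -10 to +18 mm, 32 wide in y, top at z 165 mm), red window at x = -61 mm looking along the station's -x over the green pad. Origin on the table top under the head.
- pad (a point): Centre of the green scanning pad (75 x 110 mm), on top of the station's plate, 175 mm from the station's origin along its -x; axes as the station's.
- grip_mid (a point): Middle of the scanner's black grip, 135 mm over the table; axes as the station's. The grip's back face is 14 mm from here along +x. A good height to squeeze the trigger against the grip.
- trigger_tip (a point): Free upper end of the orange trigger (22 wide, 8 thick, 56 long), 142 mm over the table, on the -x side of the grip. Its hinge lies across the station (along y), 54 mm below. Trigger front to grip back: 56 mm released, 40 mm squeezed. This point's axes are the station's when released and turn with the trigger about y.
- trigger (a joint): Trigger angle in rad: 0 released (sprung back), 0.28 fully squeezed; about 6 N at the tip.
- tray_a: Fixed open wooden sorting tray, the one nearer the robot: 140 (x) x 200 (y), 35 high outside, walls and floor 5 thick. Origin under its centre on the table; z up.
- tray_b: Fixed open wooden sorting tray, the one farther from the robot, same as tray_a.
- tray_a_card (a point): Place of tray_a's colour card, on the table beyond the tray's right (-y) end, 145 mm from its centre.
- tray_b_card (a point): Place of tray_b's colour card, likewise.
- card_red: Fixed stand with a tilted red card (55 x 70, up to 60 high), at the right end of one of the trays: that tray takes the red toys. Origin under its centre.
- card_yellow: Fixed stand with a tilted yellow card, at the right end of the other tray: that tray takes the yellow toys. Origin under its centre.
- tape_measure: Bystander, to be left alone: yellow square tape measure, 65 x 65 x 30 mm. Origin at its foot or underside.
- brush: Bystander, to be left alone: paint brush lying flat, about 200 long mm. Origin at its foot or underside.
- glue_bottle: Bystander, to be left alone: white glue bottle with an orange cap, 52 across, 140 high mm. Origin at its foot or underside.
- button_jar: Bystander, to be left alone: green glass jar, 64 across, 70 high mm. Origin at its foot or underside.
- spool: Bystander, to be left alone: wooden spool, 60 across, 62 high mm. Origin at its foot or underside.
- mug: Bystander, to be left alone: blue mug, 80 across, 90 high mm. Origin at its foot or underside.
- screwdriver: Bystander, to be left alone: screwdriver lying flat, about 200 long mm. Origin at its foot or underside.

How it is judged:
By the outcome, as a careful person would: the job done as asked, in the order asked, and still so for the second after the job is handed in, with the robot touching nothing.
Of house, boat, bus, duck only 2 to 3 are there at a start; the rules pass over those that are not, and their reading is None.
At some moment in a run one of house, boat, bus, duck may be knocked a few centimetres aside while the robot is not near it.
Once in a run the grip may slacken for a moment while it holds something.
It also fails if it takes over 210 s, if anything falls off the work surface, if the arm or the gripper's body presses on something with over 40 N, if the wrist force passes 120 N, or if a joint passes its speed limit or range.

## Working session

There is one attempt and no reset: what is moved stays moved. The work goes in short steps, Python scripts to look and compute and a tool call to move; the robot and the scene stay as the last step left them, time stands still between calls to the robot, and variables do not carry over. Pictures are saved under pics/ and viewed, at most 14 in all, crops included, and the job is handed in when it is done.

Besides the shell and the picture viewer there is one more tool, called in YAML: its name, and indented under it one key for each argument. carry_out: Moves the arm, as the interface text tells. Its arguments: {"type":"object","properties":{"motion":{"type":"array"},"hand":{"type":"number"},"grip_force":{"type":"number"}},"required":["motion"]}

```bash
mkdir -p pics; cat > h.py <<'E'
import numpy as np, cv2
from scipy.spatial.transform import Rotation as R
from workcell import *
def snap(n,f=None):
    c=camera(n)
    if f: cv2.imwrite('pics/'+f,c['img'][:,:,::-1])
    return c
def ray(c,u,v):
    d=np.array([(u-c['cx'])/c['fx'],-(v-c['cy'])/c['fy'],-1.]);E=np.array(c['extrinsics'])
    return E[:3,3],E[:3,:3]@d
def plane(c,u,v,z):
    o,d=ray(c,u,v); return o+d*(z-o[2])/d[2]
def proj(c,p):
    E=np.array(c['extrinsics']);q=E[:3,:3].T@(np.array(p)-E[:3,3])
    return c['cx']+c['fx']*q[0]/-q[2], c['cy']-c['fy']*q[1]/-q[2]
E
python3 - <<'E'
from h import *
for n in ['scene','top']:
    c=snap(n,n+'0.png'); print(n,{k:c[k] for k in c if k!='img'})
o=get_obs(); print(o)
E
```

```text
scene {'fx': 472.0714141648059, 'fy': 472.0714141648059, 'cx': 319.62282622349255, 'cy': 246.5875109738376, 'extrinsics': array([[-0.59651169, -0.59509202,  0.53855297,  1.30252664],
       [ 0.80258618, -0.44679465,  0.39525936,  0.51969846],
       [ 0.0054069 ,  0.668012  ,  0.74413086,  1.12659885],
       [ 0.        ,  0.        ,  0.        ,  1.        ]])}
top {'fx': 464.9687836827705, 'fy': 464.9687836827705, 'cx': 319.4026417567446, 'cy': 239.8039752112291, 'extrinsics': array([[-1.78480225e-02,  9.97192129e-01, -7.27276119e-02,
         4.65086513e-01],
       [-9.99626664e-01, -1.62918862e-02,  2.19341525e-02,
         4.19099732e-04],
       [ 2.06876943e-02,  7.30919414e-02,  9.97110619e-01,
         1.32744031e+00],
       [ 0.00000000e+00,  0.00000000e+00,  0.00000000e+00,
         1.00000000e+00]])}
{'clock': 0.1, 'joint_pos': array([ 1.19842367,  0.33279899, -0.06471096,  1.46086291,  0.0215734 ,
        1.34990882, -0.08846392]), 'joint_velocities': array([ 0.00083248, -0.00379439, -0.00081053, -0.00234138, -0.00058309,
       -0.00103434, -0.00107922]), 'tau': array([ 1.40855973e-03, -6.26745200e+01,  4.90733259e-02, -3.92433286e+01,
        1.62518991e-02,  6.96211922e-03, -4.41972730e-06]), 'position': array([ 0.21406096, -0.58680396,  0.20829892]), 'ee_rot': array([ 9.84740907e-01,  1.74025671e-01, -1.26163457e-04, -6.29484431e-04]), 'ft_force': array([-0.27381909,  0.27087202, -0.43827504]), 'torque': array([ 0.02597744, -0.00059166,  0.00240288]), 'grasp_force': 0.0, 'grip_width': 0.9997584090626231}
```

View pics/scene0.png

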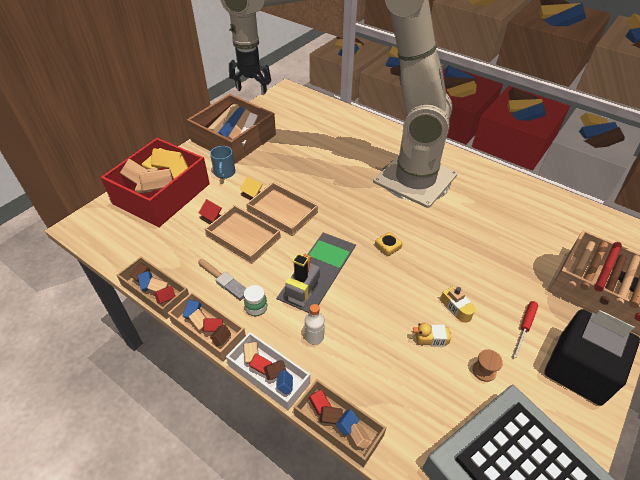

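View pics/top0.png

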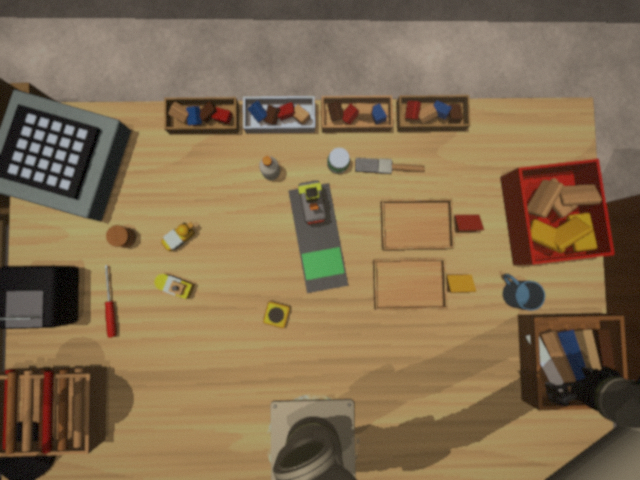

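The scene holds only the boat (top view ~175,287) and the duck (~178,237), both yellow. The yellow card (~460,284) stands at the nearer tray, so that is the one for both. The pad is at (323,264).

```bash
cat >> h.py <<'E'
def rect(c,mask,z,a0=60,roi=None):
    """minAreaRect of mask blobs projected on plane z -> list of (area, centre, (len,wid), yaw of long side deg)"""
    m=mask.astype(np.uint8)
    if roi is not None:
        k=np.zeros_like(m);k[roi[1]:roi[3],roi[0]:roi[2]]=1;m=m*k
    m=cv2.morphologyEx(m,cv2.MORPH_CLOSE,np.ones((5,5)))
    out=[]
    for q in cv2.findContours(m,cv2.RETR_EXTERNAL,cv2.CHAIN_APPROX_NONE)[0]:
        if cv2.contourArea(q)<a0: continue
        P=np.float32([plane(c,u,v,z)[:2]*1000 for u,v in q[:,0]])
        (x,y),(w,h),a=cv2.minAreaRect(P)
        if w<h: w,h,a=h,w,a+90
        out.append((cv2.contourArea(q),np.round([x,y],1),np.round([w,h],1),round((a+90)%180-90,1)))
    return out
def hsv(c): return cv2.cvtColor(c['img'],cv2.COLOR_RGB2HSV).astype(int)
E
python3 - <<'E'
from h import *
c=snap('top')
cv2.imwrite('pics/top1.png',cv2.resize(c['img'][175:325,150:490,::-1],None,fx=2.35,fy=2.35,interpolation=cv2.INTER_CUBIC))
s=snap('scene')
cv2.imwrite('pics/sc1.png',cv2.resize(s['img'][220:360,260:520,::-1],None,fx=3,fy=3,interpolation=cv2.INTER_CUBIC))
H=hsv(c);h,S,V=H[...,0],H[...,1],H[...,2]
print('pad',rect(c,(h>45)&(h<80)&(S>120),.0045,100,(280,230,370,310)))
Hs=hsv(s)
print('pad s',rect(s,(Hs[...,0]>45)&(Hs[...,0]<80)&(Hs[...,1]>100),.0045,100,(280,200,380,290)))
print('plate',rect(c,(V<100)&(S<80),.004,200,(270,170,370,310)))
for p in [(177,240),(160,282),(200,260),(175,235)]: print(p,H[p[1],p[0]])
print('toys z=.04',rect(c,((h>22)&(h<32)&(S>165))|((S<70)&(V>150)),.04,60,(130,200,220,320)))
print('yaw card',rect(c,((h>18)&(h<32)&(S>190)),.03,60,(430,260,490,310)))
E
```

```text
pad [(773.0, array([495.2, -36.9]), array([101.1,  68. ]), -79.9)]
pad s [(576.5, array([495.8, -37. ]), array([109.5,  75. ]), -80.4)]
plate [(391.0, array([439.7, -46.1]), array([113.7,  31.2]), -80.5), (1949.5, array([623.5, -15.4]), array([181.8, 114.9]), 9.6)]
(177, 240) [ 60   7 179]
(160, 282) [ 29 193 174]
(200, 260) [ 19 116 176]
(175, 235) [ 44  18 182]
toys z=.04 [(326.5, array([439.4, 377. ]), array([100.5,  44.9]), 71.4), (276.5, array([573.3, 374.3]), array([70.3, 42.4]), -53.4)]
yaw card [(321.0, array([ 430.8, -420.6]), array([70.1, 41.8]), 89.0)]
```

View pics/top1.png

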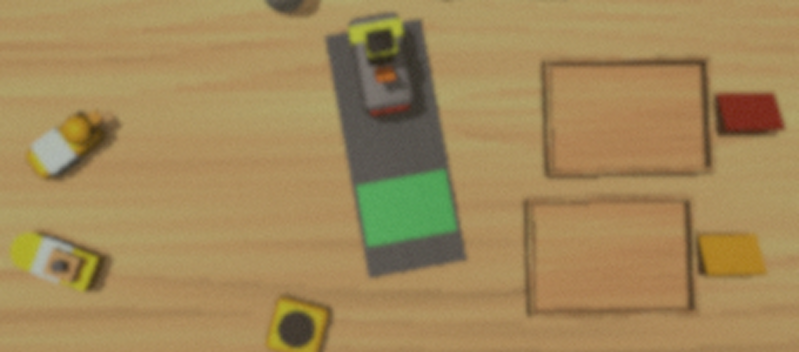

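View pics/sc1.png

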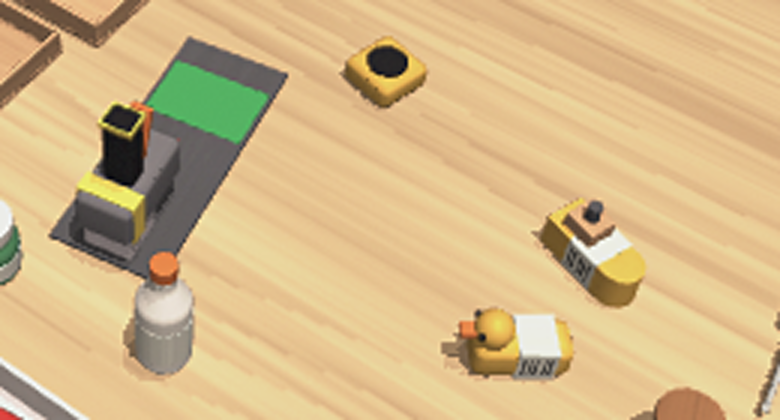

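Both crops confirm it. The boat is at about (439, 377) with its bow toward +y, and the duck is at about (573, 374) with its head toward −y/+x. The pad is at (495.5, −37) and the station yaw is about 9.8°. The tray_a corners in the crop are (527,200), (690,200), (693,310) and (530,314).

```bash
cat >> h.py <<'E'
def tgt(psi): return R.from_euler('z',psi,degrees=True)*R.from_euler('x',180,degrees=True)
def to(*wps):
    """wps: (x,y,z,psi) in m,deg -> tool-frame shift and rotvec from the present pose"""
    o=get_obs();p=o['position'];q=R.from_quat(o['ee_rot'])
    print('t',round(o['clock'],1),'tcp',np.round(p,4),'psi',round(np.degrees(np.arctan2(*q.as_matrix()[1::-1,0])),2),'w',round(o['grip_width'],3),'gf',round(o['grasp_force'],1),'F',np.round(o['ft_force'],1))
    for w in wps:
        print(w,'->',np.round(q.inv().apply(np.array(w[:3])-p),4),np.round((q.inv()*tgt(w[3])).as_rotvec(degrees=True),2))
E
python3 - <<'E'
from h import *
to((.36,-.4,.33,40),(.5,-.2,.33,55),(.44,.36,.28,71))
c=snap('top')
# tray_a rim outer corners from crop
for u,v in [(527,200),(690,200),(693,310),(530,314),(544,62),(708,60),(710,168),(547,176)]: print(np.round(plane(c,150+u/2.35,175+v/2.35,.035),4))
E
```

```text
t 0.2 tcp [ 0.2141 -0.5869  0.2085] psi 20.04 w 1.003 gf 0.0 F [-0.1 -0.  -0.8]
(0.36, -0.4, 0.33, 40) -> [ 0.2011 -0.1257 -0.1214] [-5.000e-02 -1.000e-02 -1.996e+01]
(0.5, -0.2, 0.33, 55) -> [ 0.4012 -0.2656 -0.1212] [-5.000e-02 -1.000e-02 -3.496e+01]
(0.44, 0.36, 0.28, 71) -> [ 0.5367 -0.8122 -0.0708] [-4.000e-02 -2.000e-02 -5.096e+01]
[ 0.5002 -0.1798  0.035 ]
[ 0.4968 -0.3741  0.035 ]
[ 0.367  -0.3728  0.035 ]
[ 0.3661 -0.1798  0.035 ]
[ 0.6648 -0.2046  0.035 ]
[ 0.6644 -0.4021  0.035 ]
[ 0.5345 -0.3995  0.035 ]
[ 0.5282 -0.2044  0.035 ]
```

carry_out:
  motion:
    - {"xyz": [0.2,-0.126,-0.121],"angular": [0,0,-20]}
    - {"xyz": [0.2,-0.126,-0.121],"angular": [0,0,-20]}
    - {"xyz": [0.2,-0.126,-0.121],"angular": [0,0,-20]}
    - {"xyz": [0.2,-0.126,-0.121],"angular": [0,0,-20]}
    - {"xyz": [0.2,-0.126,-0.121],"angular": [0,0,-20]}
    - {"xyz": [0.4,-0.265,-0.121],"angular": [0,0,-35]}
    - {"xyz": [0.4,-0.265,-0.121],"angular": [0,0,-35]}
    - {"xyz": [0.4,-0.265,-0.121],"angular": [0,0,-35]}
    - {"xyz": [0.4,-0.265,-0.121],"angular": [0,0,-35]}
    - {"xyz": [0.4,-0.265,-0.121],"angular": [0,0,-35]}
    - {"xyz": [0.4,-0.265,-0.121],"angular": [0,0,-35]}
  hand: 1
  grip_force: 40

```text
clock: 1.35
position: [0.5021, -0.1944, 0.3303]
ee_rot: [0.885, 0.466, 0.001, -0.001]
ft_force: [-0.6, -0.1, 0.6]
grip_width: 1.001
grasp_force: 0.0
```

```bash
python3 - <<'E'
from h import *
to((.44,.34,.28,71))
E
```

```text
t 1.4 tcp [ 0.5021 -0.1944  0.3303] psi 55.57 w 1.001 gf 0.0 F [-0.6 -0.1  0.6]
(0.44, 0.34, 0.28, 71) -> [ 0.4056 -0.3534  0.0512] [  0.02  -0.14 -15.43]
```

carry_out:
  motion:
    - {"xyz": [0.405,-0.353,0.051],"angular": [0,0,-15.4]}
    - {"xyz": [0.405,-0.353,0.051],"angular": [0,0,-15.4]}
    - {"xyz": [0.405,-0.353,0.051],"angular": [0,0,-15.4]}
    - {"xyz": [0.405,-0.353,0.051],"angular": [0,0,-15.4]}
    - {"xyz": [0.405,-0.353,0.051],"angular": [0,0,-15.4]}
    - {"xyz": [0.405,-0.353,0.051],"angular": [0,0,-15.4]}
    - {"xyz": [0.405,-0.353,0.051],"angular": [0,0,-15.4]}
    - {"xyz": [0.405,-0.353,0.051],"angular": [0,0,-15.4]}
    - {"xyz": [0.405,-0.353,0.051],"angular": [0,0,-15.4]}
    - {"xyz": [0.405,-0.353,0.051],"angular": [0,0,-15.4]}
    - {"xyz": [0.405,-0.353,0.051],"angular": [0,0,-15.4]}
    - {"xyz": [0.405,-0.353,0.051],"angular": [0,0,-15.4]}

```text
clock: 2.55
position: [0.4389, 0.3382, 0.2781]
ee_rot: [0.815, 0.58, -0.0, -0.002]
ft_force: [0.4, -0.4, -0.4]
grip_width: 0.999
grasp_force: 0.0
```

```bash
python3 - <<'E'
from h import *
to()
c=snap('wrist','w0.png'); print(np.round(c['extrinsics'],3),c['fx'],c['cx'],c['cy'])
H=hsv(c);h,S,V=H[...,0],H[...,1],H[...,2]
print(rect(c,((h>20)&(h<33)&(S>165))|((S<60)&(V>150)),.04,800))
E
```

```text
t 2.5 tcp [0.4389 0.3382 0.2781] psi 70.9 w 0.999 gf 0.0 F [ 0.4 -0.4 -0.4]
[[ 0.945  0.31   0.104  0.465]
 [-0.327  0.9    0.29   0.413]
 [-0.003 -0.308  0.951  0.443]
 [ 0.     0.     0.     1.   ]] 407.88460912199383 322.5452401415124 233.05753413769338
[(2479.0, array([359.6, 112.8]), array([73.2, 59.9]), 72.0), (4368.5, array([440.6, 378.6]), array([98.7, 44.7]), 69.5), (4334.0, array([574.4, 366.5]), array([97.2, 44.3]), -54.4)]
```

View pics/w0.png

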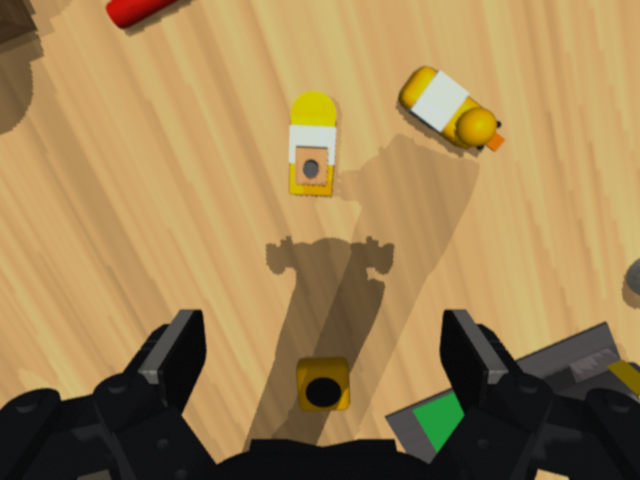

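The wrist view shows the boat's block at (313,145) and the duck at (450,108). The boat measures (440, 378.5) at yaw 69.6°. I'm going in for the grasp.

```bash
python3 - <<'E'
from h import *
to((.440,.3785,.12,69.6),(.440,.3785,.012,69.6))
E
```

```text
t 2.6 tcp [0.4404 0.3355 0.2783] psi 70.74 w 1.002 gf 0.0 F [-0.2 -1.2 -0. ]
(0.44, 0.3785, 0.12, 69.6) -> [ 0.0405 -0.0142  0.1584] [-0.12 -0.    1.14]
(0.44, 0.3785, 0.012, 69.6) -> [ 0.0405 -0.014   0.2664] [-0.12 -0.    1.14]
```

carry_out:
  motion:
    - {"xyz": [0.0405,-0.014,0.158],"angular": [0,0,1.1]}
    - {"xyz": [0.0405,-0.014,0.158],"angular": [0,0,1.1]}
    - {"xyz": [0.0405,-0.014,0.158],"angular": [0,0,1.1]}
    - {"xyz": [0.0405,-0.014,0.158],"angular": [0,0,1.1]}
    - {"xyz": [0.0405,-0.014,0.158],"angular": [0,0,1.1]}
    - {"xyz": [0.0405,-0.014,0.158],"angular": [0,0,1.1]}

```text
clock: 3.2
position: [0.4436, 0.3757, 0.1232]
ee_rot: [0.823, 0.568, 0.001, 0.0]
ft_force: [-0.6, -0.5, 0.5]
grip_width: 1.004
grasp_force: 0.0
```

```bash
python3 - <<'E'
from h import *
to((.440,.3785,.012,69.6))
c=snap('wrist')
H=hsv(c);h,S,V=H[...,0],H[...,1],H[...,2]
print(rect(c,((h>20)&(h<33)&(S>165))|((S<60)&(V>150)),.04,1500))
to((.440,.3785,.012,69.6))
E
```

```text
t 3.2 tcp [0.4436 0.3757 0.1232] psi 69.27 w 1.004 gf 0.0 F [-0.6 -0.5  0.5]
(0.44, 0.3785, 0.012, 69.6) -> [ 0.0011 -0.0045  0.1112] [ 0.09 -0.09 -0.33]
[(9719.5, array([440.9, 381.4]), array([101.1,  44.5]), 68.3), (11118.0, array([575.2, 367.2]), array([110.1,  43.3]), -53.6)]
t 3.2 tcp [0.4438 0.376  0.1237] psi 69.26 w 1.001 gf 0.0 F [-0.2 -0.5  0.4]
(0.44, 0.3785, 0.012, 69.6) -> [ 0.0007 -0.0047  0.1117] [ 0.13 -0.14 -0.34]
```

carry_out:
  motion:
    - {"xyz": [0.002,-0.0045,0.04],"angular": [0,0,0]}
    - {"xyz": [0.002,-0.0045,0.08],"angular": [0,0,0]}
    - {"xyz": [0.002,-0.0045,0.111],"angular": [0,0,0]}
    - {"xyz": [0.002,-0.0045,0.111],"angular": [0,0,0]}
    - {"xyz": [0.002,-0.0045,0.111],"angular": [0,0,0]}

```text
clock: 3.75
position: [0.44, 0.3799, 0.0123]
ee_rot: [0.823, 0.569, 0.001, 0.0]
ft_force: [0.0, -0.0, 1.1]
grip_width: 1.002
grasp_force: 0.0
```

carry_out:
  motion:
    - {"xyz": [0,0,0],"angular": [0,0,0]}
    - {"xyz": [0,0,0],"angular": [0,0,0]}
    - {"xyz": [0,0,0],"angular": [0,0,0]}
    - {"xyz": [0,0,0],"angular": [0,0,0]}
    - {"xyz": [0,0,0],"angular": [0,0,0]}
    - {"xyz": [0,0,0],"angular": [0,0,0]}
    - {"xyz": [0,0,0],"angular": [0,0,0]}
    - {"xyz": [0,0,0],"angular": [0,0,0]}
  hand: 0
  grip_force: 50

```text
clock: 4.55
position: [0.4396, 0.3799, 0.0117]
ee_rot: [0.823, 0.569, 0.001, 0.0]
ft_force: [-1.5, -2.2, 10.6]
grip_width: 0.491
grasp_force: 49.5
```

```bash
python3 - <<'E'
from h import *
to((.44,.36,.15,69.6))
E
```

```text
t 4.5 tcp [0.4396 0.3799 0.0117] psi 69.32 w 0.491 gf 49.5 F [-1.5 -2.2 10.6]
(0.44, 0.36, 0.15, 69.6) -> [-0.0183  0.0076 -0.1383] [ 0.09 -0.07 -0.28]
```

```bash
python3 - <<'E'
from h import *
to((.44,.38,.15,69.3),(.4955,-.037,.16,99.8))
E
```

```text
t 4.5 tcp [0.4396 0.3799 0.0117] psi 69.32 w 0.491 gf 49.5 F [-1.5 -2.2 10.6]
(0.44, 0.38, 0.15, 69.3) -> [ 0.0004  0.0005 -0.1383] [ 0.09 -0.08  0.02]
(0.4955, -0.037, 0.16, 99.8) -> [-0.3701  0.1997 -0.1484] [  0.11  -0.05 -30.48]
```

carry_out:
  motion:
    - {"xyz": [0,0,-0.02],"angular": [0,0,0]}
    - {"xyz": [0,0,-0.06],"angular": [0,0,0]}
    - {"xyz": [0,0,-0.1],"angular": [0,0,0]}
    - {"xyz": [0,0,-0.14],"angular": [0,0,0]}
    - {"xyz": [-0.037,0.02,-0.14],"angular": [0,0,0]}
    - {"xyz": [-0.074,0.04,-0.14],"angular": [0,0,0]}
    - {"xyz": [-0.111,0.06,-0.148],"angular": [0,0,-5]}
    - {"xyz": [-0.148,0.08,-0.148],"angular": [0,0,-10]}
    - {"xyz": [-0.185,0.1,-0.148],"angular": [0,0,-15]}
    - {"xyz": [-0.222,0.12,-0.148],"angular": [0,0,-20]}
    - {"xyz": [-0.259,0.14,-0.148],"angular": [0,0,-25]}
    - {"xyz": [-0.296,0.16,-0.148],"angular": [0,0,-30.5]}

```text
clock: 5.75
position: [0.484, 0.0442, 0.1585]
ee_rot: [0.642, 0.766, -0.0, 0.001]
ft_force: [1.3, 0.8, -0.9]
grip_width: 0.49
grasp_force: 51.5
```

```bash
python3 - <<'E'
from h import *
to((.4955,-.037,.15,99.8))
E
```

```text
t 5.8 tcp [0.484  0.0442 0.1585] psi 100.06 w 0.49 gf 51.5 F [ 1.3  0.8 -0.9]
(0.4955, -0.037, 0.15, 99.8) -> [-0.082  -0.0029  0.0086] [0.04 0.05 0.26]
```

carry_out:
  motion:
    - {"xyz": [-0.041,-0.001,0],"angular": [0,0,0.2]}
    - {"xyz": [-0.082,-0.003,0],"angular": [0,0,0.2]}
    - {"xyz": [-0.082,-0.003,0.03],"angular": [0,0,0.2]}
    - {"xyz": [-0.082,-0.003,0.07],"angular": [0,0,0.2]}
    - {"xyz": [-0.082,-0.003,0.1],"angular": [0,0,0.2]}
    - {"xyz": [-0.082,-0.003,0.1],"angular": [0,0,0.2]}
    - {"xyz": [-0.082,-0.003,0.1],"angular": [0,0,0.2]}

```text
clock: 6.45
position: [0.4954, -0.035, 0.0589]
ee_rot: [0.645, 0.764, 0.0, -0.0]
ft_force: [-0.3, -0.7, 0.1]
grip_width: 0.494
grasp_force: 51.5
```

```bash
python3 - <<'E'
from h import *
c=snap('wrist','w1.png')
to((.4955,-.037,.0175,99.8))
E
```

```text
t 6.5 tcp [ 0.4962 -0.0351  0.0597] psi 99.67 w 0.49 gf 51.5 F [ 0.1 -0.5 -0.9]
(0.4955, -0.037, 0.0175, 99.8) -> [-0.0018 -0.0011  0.0422] [ 0.11  0.03 -0.13]
```

View pics/w1.png

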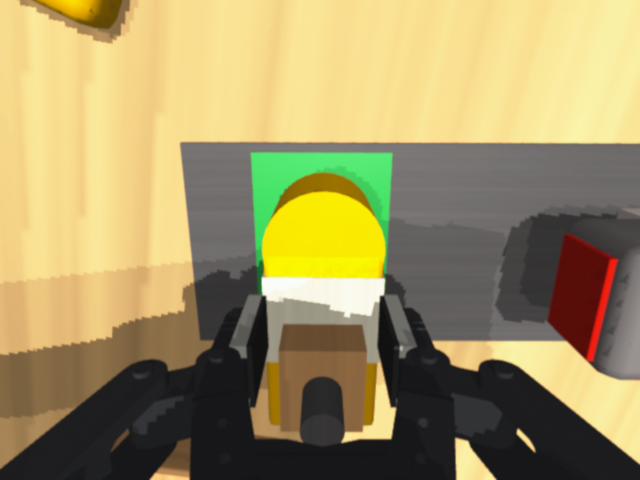

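The wrist view shows the boat gripped squarely above the pad, with the pad top edge at v≈153 (u 252–392) and the boat centred at u≈323. I'm setting it down.

carry_out:
  motion:
    - {"xyz": [-0.0015,-0.001,0.02],"angular": [0,0,0]}
    - {"xyz": [-0.0015,-0.001,0.036],"angular": [0,0,0]}
    - {"xyz": [-0.0015,-0.001,0.0415],"angular": [0,0,0]}
    - {"xyz": [-0.0015,-0.001,0.0415],"angular": [0,0,0]}
    - {"xyz": [-0.0015,-0.001,0.0415],"angular": [0,0,0]}

```text
clock: 7.0
position: [0.4949, -0.0368, 0.0172]
ee_rot: [0.645, 0.764, 0.0, 0.0]
ft_force: [-0.5, -0.7, -1.8]
grip_width: 0.491
grasp_force: 51.5
```

carry_out:
  motion:
    - {"xyz": [0,0,0],"angular": [0,0,0]}
    - {"xyz": [0,0,0],"angular": [0,0,0]}
    - {"xyz": [0,0,0],"angular": [0,0,0]}
    - {"xyz": [0,0,0],"angular": [0,0,0]}
    - {"xyz": [0,0,0],"angular": [0,0,0]}
    - {"xyz": [0,0,-0.03],"angular": [0,0,0]}
    - {"xyz": [0,0,-0.08],"angular": [0,0,0]}
    - {"xyz": [0,0,-0.13],"angular": [0,0,0]}
    - {"xyz": [0,0,-0.18],"angular": [0,0,0]}
    - {"xyz": [0,0,-0.22],"angular": [0,0,0]}
    - {"xyz": [0,0,-0.22],"angular": [0,0,0]}
  hand: 0.8

```text
clock: 8.1
position: [0.4969, -0.0367, 0.242]
ee_rot: [0.645, 0.764, 0.002, 0.004]
ft_force: [-0.4, 0.0, -0.5]
grip_width: 0.796
grasp_force: 0.0
```

```bash
python3 - <<'E'
from h import *
c=snap('wrist','w2.png')
H=hsv(c);h,S,V=H[...,0],H[...,1],H[...,2]
print('boat',rect(c,((h>20)&(h<33)&(S>165))|((S<60)&(V>150)),.0445,1500))
print('green',rect(c,(h>45)&(h<80)&(S>120),.0045,1000))
print('window',rect(c,((h<6)|(h>174))&(S>170)&(V>90),.06,300))
o,d=np.array(c['extrinsics'])[:3,3],0;print('cam',o)
to((.666,-.0075,.25,99.8),(.666,-.0075,.116,99.8))
E
```

```text
boat [(1960.5, array([ 752.1, -162.6]), array([82.2, 35.9]), 84.7), (2384.0, array([799.3, -94.8]), array([62.1, 51.8]), -66.6), (2628.5, array([756.4, -29.5]), array([52.1, 50. ]), -80.5), (4914.0, array([493.5, -35.1]), array([100.1,  45. ]), -81.6), (2338.5, array([360.9,  87.2]), array([64.1, 49.7]), -15.7)]
green [(3048.5, array([493.5, -36.5]), array([109.7,  74.8]), -80.5)]
window []
cam [0.48174797 0.04189251 0.40613587]
t 8.2 tcp [ 0.4957 -0.037   0.2391] psi 99.63 w 0.797 gf 0.0 F [-0.2  0.4 -0.5]
(0.666, -0.0075, 0.25, 99.8) -> [ 0.0006  0.1728 -0.0102] [ 0.25  0.14 -0.17]
(0.666, -0.0075, 0.116, 99.8) -> [0.0009 0.1723 0.1238] [ 0.25  0.14 -0.17]
```

View pics/w2.png

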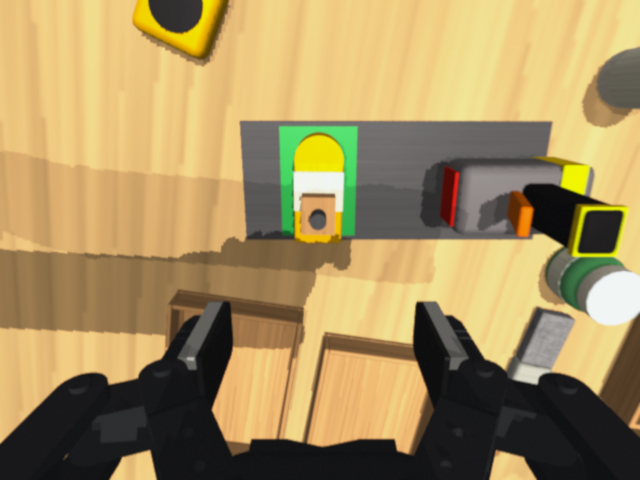

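The wrist view shows the boat centred square on the pad (319,190) and the grip top at (600,231). I'm checking the grip position before squeezing.

```bash
python3 - <<'E'
from h import *
g=np.array([.6673,-.0073,0]);x=np.array([np.cos(np.radians(9.7)),np.sin(np.radians(9.7)),0])
c=snap('wrist');print('pred w',proj(c,g+.004*x+[0,0,.165])); print('seen at z165',plane(c,600,231,.165),'want',g+.004*x)
t=snap('top');H=hsv(t)[170:220,290:340]
print('pred top',proj(t,g+.004*x+[0,0,.165]))
m=(H[...,0]>22)&(H[...,0]<40)&(H[...,1]>150);v,u=np.nonzero(m);print(u.min()+290,u.max()+290,v.min()+170,v.max()+170)
to((.6653,-.0076,.25,99.7),(.6653,-.0076,.116,99.7))
E
```

```text
pred w (np.float64(611.2649888876756), np.float64(234.87352631789645))
seen at z165 [ 0.66341522 -0.00539942  0.165     ] want [ 0.67124281 -0.00662604  0.        ]
pred top (np.float64(311.21176924457484), np.float64(191.99868143061326))
299 320 183 199
t 8.2 tcp [ 0.4941 -0.0371  0.2359] psi 99.63 w 0.803 gf 0.0 F [-1.   0.3  0.3]
(0.6653, -0.0076, 0.25, 99.7) -> [ 0.0004  0.1737 -0.0142] [-0.03  0.01 -0.07]
(0.6653, -0.0076, 0.116, 99.7) -> [0.0005 0.1738 0.1198] [-0.03  0.01 -0.07]
```

carry_out:
  motion:
    - {"xyz": [0,0.04,-0.014],"angular": [0,0,0]}
    - {"xyz": [0,0.08,-0.014],"angular": [0,0,0]}
    - {"xyz": [0,0.12,-0.014],"angular": [0,0,0]}
    - {"xyz": [0,0.166,-0.014],"angular": [0,0,0]}
    - {"xyz": [0,0.166,-0.014],"angular": [0,0,0]}
    - {"xyz": [0,0.166,-0.014],"angular": [0,0,0]}
  hand: 1

```text
clock: 8.85
position: [0.6576, -0.0081, 0.2475]
ee_rot: [0.644, 0.765, -0.001, -0.002]
ft_force: [-0.7, 0.7, 0.4]
grip_width: 1.004
grasp_force: 0.0
```

```bash
python3 - <<'E'
from h import *
to((.6575,-.009,.116,99.7))
c=snap('wrist','w3.png')
to((.6575,-.009,.116,99.7))
g=np.array([.6673,-.0073,0]);x=np.array([np.cos(np.radians(9.7)),np.sin(np.radians(9.7)),0])
print('pred w',proj(c,g+.004*x+[0,0,.165]))
E
```

```text
t 8.8 tcp [ 0.6576 -0.0081  0.2475] psi 99.75 w 1.004 gf 0.0 F [-0.7  0.7  0.4]
(0.6575, -0.009, 0.116, 99.7) -> [-0.0012  0.0003  0.1315] [-0.24 -0.15  0.05]
t 8.9 tcp [ 0.6572 -0.0086  0.2489] psi 99.71 w 1.002 gf 0.0 F [-0.9 -1.   0.4]
(0.6575, -0.009, 0.116, 99.7) -> [-0.0006  0.0005  0.1329] [-0.14 -0.06  0.01]
pred w (np.float64(345.35402187284427), np.float64(233.70069920227942))
```

View pics/w3.png

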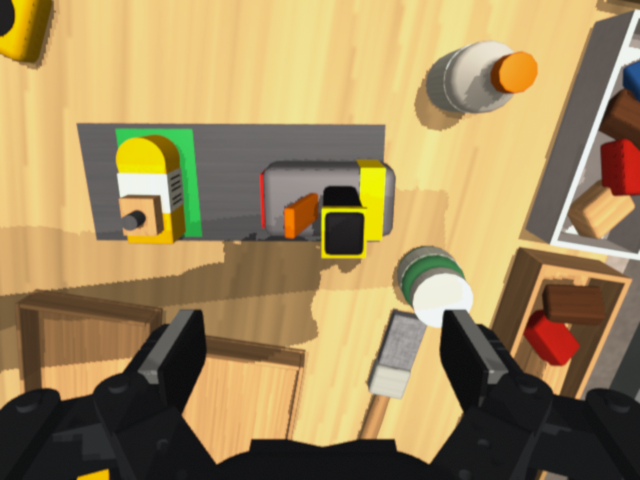

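The grip top is at (343,232), within 2 px of the prediction, and the boat is still on the pad. Now the squeeze.

carry_out:
  motion:
    - {"xyz": [0,0,0.04],"angular": [0,0,0]}
    - {"xyz": [0,0,0.08],"angular": [0,0,0]}
    - {"xyz": [0,0,0.115],"angular": [0,0,0]}
    - {"xyz": [0,0,0.132],"angular": [0,0,0]}
    - {"xyz": [0,0.004,0.132],"angular": [0,0,0]}
    - {"xyz": [0,0.007,0.132],"angular": [0,0,0]}
    - {"xyz": [0,0.007,0.132],"angular": [0,0,0]}

```text
clock: 9.6
position: [0.6664, -0.0077, 0.121]
ee_rot: [0.645, 0.764, 0.001, 0.001]
ft_force: [-0.5, 0.1, -0.5]
grip_width: 0.999
grasp_force: 0.0
```

carry_out:
  motion:
    - {"xyz": [0,0,0],"angular": [0,0,0]}
    - {"xyz": [0,0,0],"angular": [0,0,0]}
    - {"xyz": [0,0,0],"angular": [0,0,0]}
    - {"xyz": [0,0,0],"angular": [0,0,0]}
    - {"xyz": [0,0,0],"angular": [0,0,0]}
    - {"xyz": [0,0,0],"angular": [0,0,0]}
    - {"xyz": [0,0,0],"angular": [0,0,0]}
  hand: 0
  grip_force: 40

```text
clock: 10.3
position: [0.6714, -0.0069, 0.1203]
ee_rot: [0.645, 0.764, 0.006, 0.004]
ft_force: [33.8, 4.4, -11.1]
grip_width: 0.32
grasp_force: 46.4
```

```bash
python3 - <<'E'
from h import *
s=snap('scene');t=snap('top');w=snap('wrist')
a=cv2.resize(s['img'][200:330,240:390],(460,400),interpolation=cv2.INTER_CUBIC)
b=cv2.resize(w['img'],(340,255));b=np.vstack([b,cv2.resize(t['img'][170:230,280:360],(340,145))])
cv2.imwrite('pics/sq.png',np.hstack([a,b])[:,:,::-1])
to()
E
```

```text
t 10.4 tcp [ 0.6714 -0.0069  0.1203] psi 99.62 w 0.316 gf 46.4 F [ 34.5   4.6 -11.6]
```

View pics/sq.png

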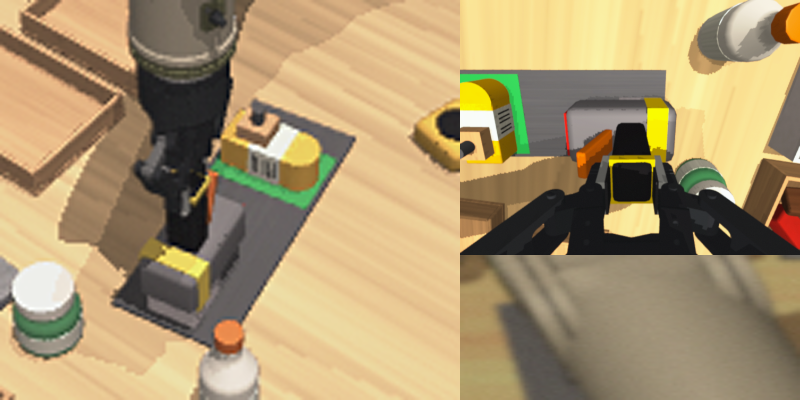

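carry_out:
  motion:
    - {"xyz": [0,0.005,0],"angular": [0,0,0]}
    - {"xyz": [0,0.005,0],"angular": [0,0,0]}
    - {"xyz": [0,0.005,0],"angular": [0,0,0]}
    - {"xyz": [0,0.005,-0.03],"angular": [0,0,0]}
    - {"xyz": [0,0.005,-0.07],"angular": [0,0,0]}
    - {"xyz": [0,0,-0.1],"angular": [0,0,0]}
    - {"xyz": [0,-0.007,-0.132],"angular": [0,0,0]}
    - {"xyz": [0,-0.007,-0.132],"angular": [0,0,0]}
    - {"xyz": [0,-0.007,-0.132],"angular": [0,0,0]}
  hand: 0.42

```text
clock: 11.35
position: [0.658, -0.0093, 0.2511]
ee_rot: [0.645, 0.764, 0.0, 0.001]
ft_force: [0.1, -0.4, 0.1]
grip_width: 0.423
grasp_force: 0.0
```

```bash
cat >> h.py <<'E'
G=np.array([.6673,-.0073,0]);SX=np.array([np.cos(np.radians(9.7)),np.sin(np.radians(9.7)),0]);SY=np.array([-SX[1],SX[0],0])
def st(p): d=np.array(p)-G; return np.round([1000*d@SX,1000*d@SY,1000*d[2]],1)
E
python3 - <<'E'
from h import *
c=snap('wrist');s=snap('scene')
to((.6575,-.009,.116,99.7))
for n,k in (('w',c),('s',s)):
    H=hsv(k);m=(H[...,0]>4)&(H[...,0]<16)&(H[...,1]>190)&(H[...,2]>110)
    r=(240,170,360,260) if n=='w' else (280,235,330,275)
    q=np.zeros(m.shape,np.uint8);q[r[1]:r[3],r[0]:r[2]]=m[r[1]:r[3],r[0]:r[2]]
    cs=cv2.findContours(q,cv2.RETR_EXTERNAL,cv2.CHAIN_APPROX_NONE)[0];b=max(cs,key=cv2.contourArea)
    p=cv2.approxPolyDP(b,3 if n=='w' else 1.5,True)[:,0]
    for u,v in p: print(n,(u,v),'z142',st(plane(k,u,v,.142)),'z88',st(plane(k,u,v,.088)))
    print('grip top pred',proj(k,G+.004*SX+[0,0,.165]))
cv2.imwrite('pics/w4.png',np.hstack([cv2.resize(c['img'][150:280,230:400],(440,336),interpolation=2),cv2.resize(s['img'][230:310,265:345],(336,336),interpolation=2)])[:,:,::-1])
E
```

```text
t 11.4 tcp [ 0.6575 -0.0095  0.2494] psi 99.64 w 0.42 gf 0.0 F [ 0.6 -0.1 -0.4]
(0.6575, -0.009, 0.116, 99.7) -> [0.0005 0.0003 0.1334] [-0.1   0.01 -0.06]
w (np.int32(315), np.int32(191)) z142 [-15.1  20.4 142. ] z88 [-16.    8.8  88. ]
w (np.int32(284), np.int32(205)) z142 [-36.5  10.6 142. ] z88 [-41.7  -2.9  88. ]
w (np.int32(285), np.int32(233)) z142 [-36.4  -9.7 142. ] z88 [-41.6 -27.3  88. ]
w (np.int32(293), np.int32(233)) z142 [-30.8  -9.7 142. ] z88 [-34.8 -27.3  88. ]
w (np.int32(314), np.int32(215)) z142 [-15.9   3.5 142. ] z88 [-17.  -11.5  88. ]
grip top pred (np.float64(344.19975155849096), np.float64(229.6972170037691))
s (np.int32(308), np.int32(269)) z142 [ 10.9  25.9 142. ] z88 [-27.7   4.7  88. ]
grip top pred (np.float64(300.5497824353263), np.float64(258.3666466878383))
```

View pics/w4.png

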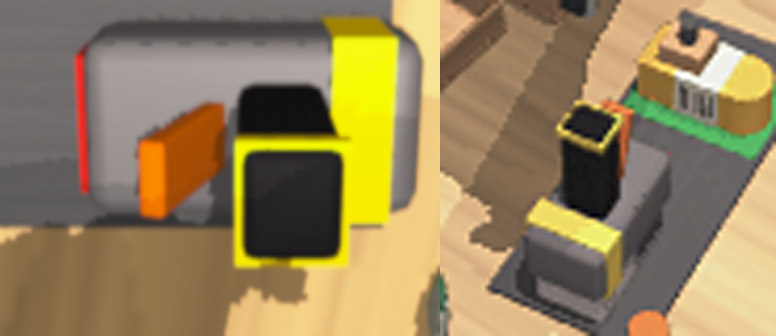

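The trigger tip is where the spec puts it: front at x = −37 and top at 142 mm. The open pads swing back and passed over it, gripping only the grip (width 0.32), so I'll repeat about 14 mm lower.

carry_out:
  motion:
    - {"xyz": [0,0,0],"angular": [0,0,0]}
    - {"xyz": [0,0,0],"angular": [0,0,0]}
    - {"xyz": [0,0,0],"angular": [0,0,0]}
    - {"xyz": [0,0,0.04],"angular": [0,0,0]}
    - {"xyz": [0,0,0.08],"angular": [0,0,0]}
    - {"xyz": [0,0,0.12],"angular": [0,0,0]}
    - {"xyz": [0,0,0.144],"angular": [0,0,0]}
    - {"xyz": [0,0.004,0.144],"angular": [0,0,0]}
    - {"xyz": [0,0.008,0.144],"angular": [0,0,0]}
    - {"xyz": [0,0.008,0.144],"angular": [0,0,0]}
  hand: 1

```text
clock: 12.45
position: [0.6676, -0.0073, 0.1086]
ee_rot: [0.645, 0.764, 0.001, 0.001]
ft_force: [-0.0, 0.7, 0.4]
grip_width: 1.0
grasp_force: 0.0
```

carry_out:
  motion:
    - {"xyz": [0,0,0],"angular": [0,0,0]}
    - {"xyz": [0,0,0],"angular": [0,0,0]}
    - {"xyz": [0,0,0],"angular": [0,0,0]}
    - {"xyz": [0,0,0],"angular": [0,0,0]}
  hand: 0
  grip_force: 40

```text
clock: 12.85
position: [0.6657, -0.008, 0.1078]
ee_rot: [0.645, 0.764, -0.0, 0.0]
ft_force: [-1.4, 0.5, 5.0]
grip_width: 0.447
grasp_force: 45.7
```

Width 0.447 corresponds to 40 mm, so the trigger is fully squeezed. I'll hold it and then release.

carry_out:
  motion:
    - {"xyz": [0,0,0],"angular": [0,0,0]}
    - {"xyz": [0,0,0],"angular": [0,0,0]}
    - {"xyz": [0,0,0],"angular": [0,0,0]}
    - {"xyz": [0,0,0],"angular": [0,0,0]}
    - {"xyz": [0,0,0],"angular": [0,0,0]}
    - {"xyz": [0,0,0],"angular": [0,0,0]}
    - {"xyz": [0,0,0],"angular": [0,0,0]}
    - {"xyz": [0,0,0],"angular": [0,0,0]}
    - {"xyz": [0,0,0],"angular": [0,0,0]}

```text
clock: 13.75
position: [0.6657, -0.008, 0.1078]
ee_rot: [0.645, 0.764, -0.0, 0.0]
ft_force: [-1.9, -0.2, 5.4]
grip_width: 0.448
grasp_force: 45.6
```

carry_out:
  motion:
    - {"xyz": [0,0,0],"angular": [0,0,0]}
    - {"xyz": [0,0,0],"angular": [0,0,0]}
    - {"xyz": [0,0,0],"angular": [0,0,0]}
    - {"xyz": [0,0,0],"angular": [0,0,0]}
    - {"xyz": [0,-0.008,0],"angular": [0,0,0]}
    - {"xyz": [0,-0.008,0],"angular": [0,0,0]}
    - {"xyz": [0,-0.008,-0.05],"angular": [0,0,0]}
    - {"xyz": [0,-0.008,-0.09],"angular": [0,0,0]}
    - {"xyz": [0,-0.008,-0.13],"angular": [0,0,0]}
    - {"xyz": [0,-0.05,-0.144],"angular": [0,0,0]}
    - {"xyz": [0,-0.1,-0.144],"angular": [0,0,0]}
    - {"xyz": [0,-0.1,-0.144],"angular": [0,0,0]}
  hand: 1

```text
clock: 14.95
position: [0.5621, -0.026, 0.25]
ee_rot: [0.646, 0.764, -0.003, 0.0]
ft_force: [0.2, -0.0, 0.9]
grip_width: 1.002
grasp_force: 0.0
```

```bash
cat >> h.py <<'E'
def boat(c,z,a0=1500):
    H=hsv(c);h,S,V=H[...,0],H[...,1],H[...,2]
    return [r for r in rect(c,((h>20)&(h<33)&(S>165))|((S<60)&(V>150)),z,a0) if 80<r[2][0]<120 and 38<r[2][1]<50]
E
python3 - <<'E'
from h import *
c=snap('wrist')
print('boat',boat(c,.0445),boat(c,.04))
t=snap('top');H=hsv(t);h,S,V=H[...,0],H[...,1],H[...,2]
m=((h>22)&(h<32)&(S>165))|((S<70)&(V>150))
print('top',rect(t,m,.0445,100,(280,230,370,310)),rect(t,m,.04,60,(130,200,220,320)))
to((.4945,-.0355,.14,99.2),(.4945,-.0355,.018,99.2))
E
```

```text
boat [(4980.5, array([496.3, -35.2]), array([101. ,  47.6]), -81.4)] [(4980.5, array([495.7, -36.3]), array([102.2,  48.1]), -81.4), (2471.0, array([367.5,  77.7]), array([80.4, 43.5]), 9.6)]
top [(2443.5, array([477. , -52.8]), array([239.8, 132.8]), 7.9)] [(274.5, array([573.3, 374.3]), array([69.2, 42.4]), -53.4)]
t 15.1 tcp [ 0.5667 -0.0256  0.2511] psi 99.56 w 1.0 gf 0.0 F [0.3 0.2 0.1]
(0.4945, -0.0355, 0.14, 99.2) -> [ 0.0025 -0.0729  0.111 ] [0.04 0.15 0.36]
(0.4945, -0.0355, 0.018, 99.2) -> [ 0.0029 -0.073   0.233 ] [0.04 0.15 0.36]
```

carry_out:
  motion:
    - {"xyz": [0.002,-0.04,0],"angular": [0,0,0.3]}
    - {"xyz": [0.002,-0.072,0.04],"angular": [0,0,0.3]}
    - {"xyz": [0.002,-0.072,0.085],"angular": [0,0,0.3]}
    - {"xyz": [0.002,-0.072,0.13],"angular": [0,0,0.3]}
    - {"xyz": [0.002,-0.072,0.175],"angular": [0,0,0.3]}
    - {"xyz": [0.002,-0.072,0.21],"angular": [0,0,0.3]}
    - {"xyz": [0.002,-0.072,0.233],"angular": [0,0,0.3]}
    - {"xyz": [0.002,-0.072,0.233],"angular": [0,0,0.3]}

```text
clock: 15.85
position: [0.495, -0.0336, 0.0148]
ee_rot: [0.647, 0.763, -0.0, -0.002]
ft_force: [-0.1, -0.3, 0.7]
grip_width: 0.996
grasp_force: 0.0
```

carry_out:
  motion:
    - {"xyz": [0,0,0],"angular": [0,0,0]}
    - {"xyz": [0,0,0],"angular": [0,0,0]}
    - {"xyz": [0,0,0],"angular": [0,0,0]}
    - {"xyz": [0,0,0],"angular": [0,0,0]}
    - {"xyz": [0,0,0],"angular": [0,0,0]}
    - {"xyz": [0,0,0],"angular": [0,0,0]}
  hand: 0
  grip_force: 50

```text
clock: 16.45
position: [0.4975, -0.034, 0.0206]
ee_rot: [0.647, 0.762, 0.0, 0.001]
ft_force: [-8.5, 2.9, 28.7]
grip_width: 0.41
grasp_force: 59.3
```

```bash
python3 - <<'E'
from h import *
to((.4955,-.037,.19,99.7),(.433,-.23,.19,1))
E
```

```text
t 16.4 tcp [ 0.4975 -0.034   0.0206] psi 99.32 w 0.41 gf 59.3 F [-8.5  2.9 28.7]
(0.4955, -0.037, 0.19, 99.7) -> [-0.0028 -0.002  -0.1694] [ 0.12  0.08 -0.38]
(0.433, -0.23, 0.19, 1) -> [-0.1832 -0.095  -0.1693] [ 1.600e-01 -5.000e-02  9.832e+01]
```

```bash
python3 - <<'E'
from h import *
s=snap('scene');w=snap('wrist')
a=cv2.resize(s['img'][200:300,280:400],(480,400),interpolation=2)
cv2.imwrite('pics/g2.png',np.hstack([a,cv2.resize(w['img'],(320,400))])[:,:,::-1])
to()
E
```

```text
t 16.6 tcp [ 0.4975 -0.034   0.0206] psi 99.32 w 0.407 gf 59.3 F [-8.4  3.7 28.6]
```

View pics/g2.png

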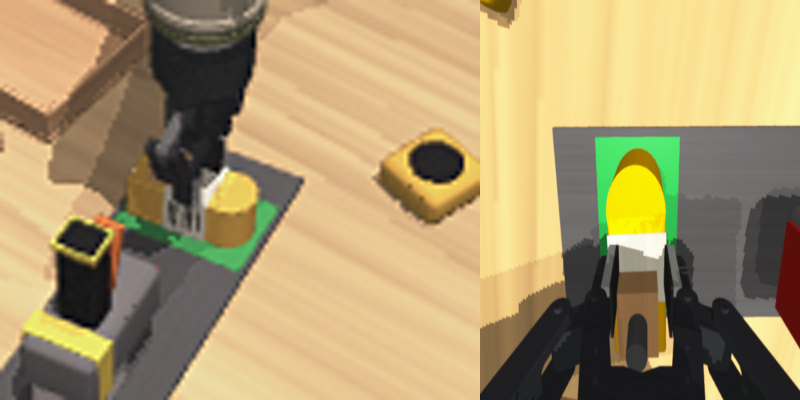

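The scene crop shows the boat on the pad at about (195,200), but the fingertips appear pressed against the plate (Fz 28 N). I'll reopen, look, and grasp higher.

carry_out:
  motion:
    - {"xyz": [0,0,0],"angular": [0,0,0]}
    - {"xyz": [0,0,0],"angular": [0,0,0]}
    - {"xyz": [0,0,0],"angular": [0,0,0]}
    - {"xyz": [0,0,0],"angular": [0,0,0]}
    - {"xyz": [0,0,-0.04],"angular": [0,0,0]}
    - {"xyz": [0,0,-0.08],"angular": [0,0,0]}
    - {"xyz": [0,0,-0.12],"angular": [0,0,0]}
    - {"xyz": [0,0,-0.12],"angular": [0,0,0]}
    - {"xyz": [0,0,-0.12],"angular": [0,0,0]}
  hand: 1

```text
clock: 17.45
position: [0.4964, -0.035, 0.138]
ee_rot: [0.647, 0.762, 0.0, 0.001]
ft_force: [-0.4, -0.3, 0.1]
grip_width: 0.999
grasp_force: 0.0
```

```bash
python3 - <<'E'
from h import *
c=snap('wrist','w5.png')
print('boat',boat(c,.0445))
H=hsv(c);h,S,V=H[...,0],H[...,1],H[...,2]
print('green',rect(c,(h>45)&(h<80)&(S>120),.0045,1000))
to((.4955,-.035,.025,99))
E
```

```text
boat [(8949.5, array([494.8, -34.5]), array([101.3,  45.1]), -76.9)]
green [(5201.5, array([493.6, -36.5]), array([109.7,  74.9]), -80.5)]
t 17.5 tcp [ 0.4957 -0.035   0.1369] psi 99.32 w 0.996 gf 0.0 F [-0.9  1.1 -0.7]
(0.4955, -0.035, 0.025, 99) -> [ 0.000e+00 -1.000e-04  1.119e-01] [-0.03  0.02  0.32]
```

View pics/w5.png

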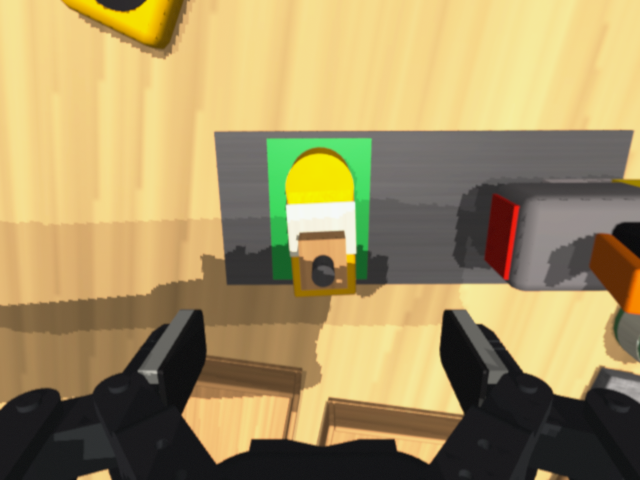

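The boat stands flat on the pad at (321,222), turned about 3°. I'll grasp it higher.

carry_out:
  motion:
    - {"xyz": [0,0,0.04],"angular": [0,0,-2]}
    - {"xyz": [0,0,0.08],"angular": [0,0,-2]}
    - {"xyz": [0,0,0.11],"angular": [0,0,-2]}
    - {"xyz": [0,0,0.11],"angular": [0,0,-2]}
    - {"xyz": [0,0,0.11],"angular": [0,0,-2]}

```text
clock: 18.0
position: [0.4954, -0.0341, 0.0272]
ee_rot: [0.633, 0.774, -0.0, -0.001]
ft_force: [-0.3, -0.2, 0.7]
grip_width: 1.002
grasp_force: 0.0
```

carry_out:
  motion:
    - {"xyz": [0,0,0],"angular": [0,0,0]}
    - {"xyz": [0,0,0],"angular": [0,0,0]}
    - {"xyz": [0,0,0],"angular": [0,0,0]}
    - {"xyz": [0,0,0],"angular": [0,0,0]}
    - {"xyz": [0,0,0],"angular": [0,0,0]}
    - {"xyz": [0,0,0],"angular": [0,0,0]}
  hand: 0
  grip_force: 50

```text
clock: 18.6
position: [0.4964, -0.0349, 0.0284]
ee_rot: [0.634, 0.773, -0.0, 0.001]
ft_force: [-2.6, -1.0, 8.8]
grip_width: 0.329
grasp_force: 48.7
```

```bash
python3 - <<'E'
from h import *
to((.433,-.23,.19,1))
E
```

```text
t 18.6 tcp [ 0.4964 -0.0349  0.0284] psi 101.33 w 0.329 gf 48.7 F [-2.6 -1.   8.8]
(0.433, -0.23, 0.19, 1) -> [-0.179  -0.1004 -0.1615] [8.0000e-02 1.0000e-02 1.0033e+02]
```

Width 0.329 means the pads are on the cabin. The real fingertips sit about 25 mm behind the reported TCP, which also explains the missed trigger, so I'll reopen and grasp about 31 mm lower.

carry_out:
  motion:
    - {"xyz": [0,0,0],"angular": [0,0,0]}
    - {"xyz": [0,0,0],"angular": [0,0,0]}
    - {"xyz": [0,0,0],"angular": [0,0,0]}
    - {"xyz": [0,0,0],"angular": [0,0,0]}
    - {"xyz": [0,0,0.01],"angular": [0,0,0]}
    - {"xyz": [0,0,0.02],"angular": [0,0,0]}
    - {"xyz": [0,0,0.02],"angular": [0,0,0]}
  hand: 1

```text
clock: 19.3
position: [0.4947, -0.0346, 0.0057]
ee_rot: [0.634, 0.774, -0.001, -0.001]
ft_force: [0.0, -0.4, 0.2]
grip_width: 0.999
grasp_force: 0.0
```

carry_out:
  motion:
    - {"xyz": [0,0,0.006],"angular": [0,0,0]}
    - {"xyz": [0,0,0.011],"angular": [0,0,0]}
    - {"xyz": [0,0,0.011],"angular": [0,0,0]}
    - {"xyz": [0,0,0.011],"angular": [0,0,0]}

```text
clock: 19.7
position: [0.496, -0.0347, -0.0035]
ee_rot: [0.634, 0.774, -0.0, -0.0]
ft_force: [0.0, 0.6, 0.4]
grip_width: 1.002
grasp_force: 0.0
```

```bash
python3 - <<'E'
from h import *
c=snap('wrist','w6.png')
to()
E
```

```text
t 19.8 tcp [ 0.4962 -0.0347 -0.0034] psi 101.35 w 1.001 gf 0.0 F [ 0.7 -0.3  0.4]
```

View pics/w6.png

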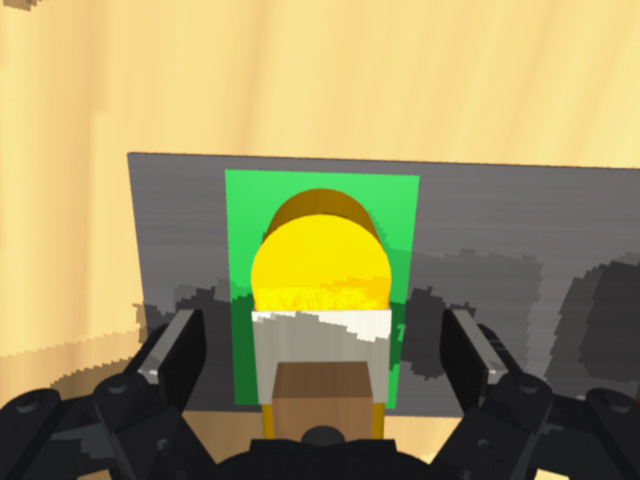

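The fingers straddle the boat's hull at u 205–440 with no contact, even though the reported TCP is below the plate, so the tip offset is confirmed. Closing now.

carry_out:
  motion:
    - {"xyz": [0,0,0],"angular": [0,0,0]}
    - {"xyz": [0,0,0],"angular": [0,0,0]}
    - {"xyz": [0,0,0],"angular": [0,0,0]}
    - {"xyz": [0,0,0],"angular": [0,0,0]}
    - {"xyz": [0,0,0],"angular": [0,0,0]}
    - {"xyz": [0,0,0],"angular": [0,0,0]}
  hand: 0
  grip_force: 50

```text
clock: 20.35
position: [0.4964, -0.0348, -0.0031]
ee_rot: [0.634, 0.774, 0.0, 0.0]
ft_force: [-2.1, -0.6, 4.8]
grip_width: 0.502
grasp_force: 51.5
```

```bash
python3 - <<'E'
from h import *
to((.433,-.23,.17,1))
E
```

```text
t 20.4 tcp [ 0.4964 -0.0348 -0.0031] psi 101.34 w 0.502 gf 51.5 F [-2.1 -0.6  4.8]
(0.433, -0.23, 0.17, 1) -> [-0.179  -0.1004 -0.1731] [ 4.0000e-02 -1.0000e-02  1.0034e+02]
```

carry_out:
  motion:
    - {"xyz": [0,0,-0.02],"angular": [0,0,0]}
    - {"xyz": [0,0,-0.06],"angular": [0,0,0]}
    - {"xyz": [0,0,-0.11],"angular": [0,0,0]}
    - {"xyz": [0,0,-0.16],"angular": [0,0,0]}
    - {"xyz": [-0.02,-0.01,-0.17],"angular": [0,0,7]}
    - {"xyz": [-0.05,-0.03,-0.17],"angular": [0,0,15]}
    - {"xyz": [-0.08,-0.045,-0.17],"angular": [0,0,23]}
    - {"xyz": [-0.11,-0.06,-0.17],"angular": [0,0,31]}
    - {"xyz": [-0.14,-0.08,-0.17],"angular": [0,0,39]}
    - {"xyz": [-0.17,-0.095,-0.17],"angular": [0,0,47]}
    - {"xyz": [-0.18,-0.1,-0.17],"angular": [0,0,55]}
    - {"xyz": [-0.18,-0.1,-0.17],"angular": [0,0,63]}

```text
clock: 21.55
position: [0.4321, -0.2331, 0.166]
ee_rot: [0.946, 0.324, -0.0, -0.0]
ft_force: [0.2, 0.2, -1.0]
grip_width: 0.506
grasp_force: 51.4
```

```bash
python3 - <<'E'
from h import *
to((.433,-.23,.17,1),(.433,-.23,.06,1))
E
```

```text
t 21.6 tcp [ 0.4321 -0.2331  0.166 ] psi 37.79 w 0.506 gf 51.4 F [ 0.2  0.2 -1. ]
(0.433, -0.23, 0.17, 1) -> [ 0.0026 -0.0019 -0.004 ] [-2.000e-02  5.000e-02  3.679e+01]
(0.433, -0.23, 0.06, 1) -> [ 0.0027 -0.0018  0.106 ] [-2.000e-02  5.000e-02  3.679e+01]
```

carry_out:
  motion:
    - {"xyz": [0.0025,-0.001,0],"angular": [0,0,8]}
    - {"xyz": [0.0025,-0.001,0],"angular": [0,0,16]}
    - {"xyz": [0.0025,-0.001,0],"angular": [0,0,24]}
    - {"xyz": [0.0025,-0.001,0.02],"angular": [0,0,32]}
    - {"xyz": [0.0025,-0.001,0.05],"angular": [0,0,36.8]}
    - {"xyz": [0.0025,-0.001,0.09],"angular": [0,0,36.8]}
    - {"xyz": [0.0025,-0.001,0.12],"angular": [0,0,36.8]}
    - {"xyz": [0.0025,-0.001,0.14],"angular": [0,0,36.8]}
    - {"xyz": [0.0025,-0.001,0.14],"angular": [0,0,36.8]}
    - {"xyz": [0.0025,-0.001,0.14],"angular": [0,0,36.8]}

```text
clock: 22.55
position: [0.4348, -0.2283, 0.0269]
ee_rot: [1.0, 0.014, -0.0, -0.0]
ft_force: [-0.5, -0.3, -0.8]
grip_width: 0.505
grasp_force: 51.2
```

```bash
python3 - <<'E'
from h import *
to((.433,-.231,-.0015,1))
E
```

```text
t 22.6 tcp [ 0.4348 -0.2283  0.0269] psi 1.56 w 0.505 gf 51.2 F [-0.5 -0.3 -0.8]
(0.433, -0.231, -0.0015, 1) -> [-0.0019  0.0026  0.0284] [-0.03  0.01  0.56]
```

carry_out:
  motion:
    - {"xyz": [-0.0015,0.0025,0.012],"angular": [0,0,0.5]}
    - {"xyz": [-0.0015,0.0025,0.023],"angular": [0,0,0.5]}
    - {"xyz": [-0.0015,0.0025,0.029],"angular": [0,0,0.5]}
    - {"xyz": [-0.0015,0.0025,0.029],"angular": [0,0,0.5]}
    - {"xyz": [-0.0015,0.0025,0.029],"angular": [0,0,0.5]}

```text
clock: 23.05
position: [0.4334, -0.231, -0.0027]
ee_rot: [1.0, 0.009, 0.0, 0.0]
ft_force: [-0.1, 0.5, -1.3]
grip_width: 0.503
grasp_force: 52.2
```

carry_out:
  motion:
    - {"xyz": [0,0,0],"angular": [0,0,0]}
    - {"xyz": [0,0,0],"angular": [0,0,0]}
    - {"xyz": [0,0,0],"angular": [0,0,0]}
    - {"xyz": [0,0,0],"angular": [0,0,0]}
    - {"xyz": [0,0,-0.03],"angular": [0,0,0]}
    - {"xyz": [0,0,-0.07],"angular": [0,0,0]}
    - {"xyz": [0,0,-0.12],"angular": [0,0,0]}
    - {"xyz": [0,0,-0.17],"angular": [0,0,0]}
    - {"xyz": [0,0,-0.22],"angular": [0,0,0]}
    - {"xyz": [0,0,-0.25],"angular": [0,0,0]}
    - {"xyz": [0,0,-0.25],"angular": [0,0,0]}
  hand: 0.62

```text
clock: 24.15
position: [0.4352, -0.2318, 0.2521]
ee_rot: [1.0, 0.009, 0.003, 0.002]
ft_force: [1.3, -0.2, -0.6]
grip_width: 0.619
grasp_force: 0.0
```

```bash
python3 - <<'E'
from h import *
c=snap('wrist')
print('boat',boat(c,.045))
t=snap('top');H=hsv(t);h,S,V=H[...,0],H[...,1],H[...,2]
m=((h>22)&(h<32)&(S>165))|((S<70)&(V>150))
print(rect(t,m,.045,60,(365,250,450,315)),rect(t,m,.04,60,(130,200,220,320)))
to((.46,0,.27,60),(.55,.3,.27,127-180))
E
```

```text
boat [(3038.5, array([ 430.5, -230.7]), array([100.4,  43.9]), 1.0)]
[(88.0, array([ 429.1, -228.5]), array([57.6, 38.9]), -1.0), (377.0, array([ 406.2, -359.2]), array([116.,  47.]), -2.2)] [(274.5, array([573.2, 374.5]), array([69.8, 42.4]), -53.4)]
t 24.2 tcp [ 0.4334 -0.2311  0.2477] psi 1.04 w 0.622 gf 0.0 F [ 0.6 -0.1 -0.4]
(0.46, 0, 0.27, 60) -> [ 0.0308 -0.2306 -0.0225] [ 6.000e-02 -1.000e-02 -5.896e+01]
(0.55, 0.3, 0.27, -53) -> [ 0.1262 -0.5289 -0.0227] [ 3.000e-02 -6.000e-02  5.404e+01]
```

The boat lies flat in tray A at (430.5, −230.7), yaw 1°. Next is the duck, which hasn't moved.

```bash
python3 - <<'E'
from h import *
to((.55,-.01,.28,64),(.68,.224,.28,126.4))
E
```

```text
t 24.2 tcp [ 0.4334 -0.2311  0.2477] psi 1.04 w 0.622 gf 0.0 F [ 0.6 -0.1 -0.4]
(0.55, -0.01, 0.28, 64) -> [ 0.1206 -0.219  -0.0324] [ 7.000e-02 -1.000e-02 -6.296e+01]
(0.68, 0.224, 0.28, 126.4) -> [ 0.2548 -0.4506 -0.0326] [ 7.0000e-02  3.0000e-02 -1.2536e+02]
```

carry_out:
  motion:
    - {"xyz": [0.015,-0.027,-0.03],"angular": [0,0,-8]}
    - {"xyz": [0.03,-0.055,-0.033],"angular": [0,0,-16]}
    - {"xyz": [0.045,-0.082,-0.033],"angular": [0,0,-24]}
    - {"xyz": [0.06,-0.11,-0.033],"angular": [0,0,-32]}
    - {"xyz": [0.075,-0.137,-0.033],"angular": [0,0,-40]}
    - {"xyz": [0.09,-0.165,-0.033],"angular": [0,0,-48]}
    - {"xyz": [0.105,-0.192,-0.033],"angular": [0,0,-56]}
    - {"xyz": [0.12,-0.22,-0.033],"angular": [0,0,-64]}
    - {"xyz": [0.14,-0.255,-0.033],"angular": [0,0,-72]}
    - {"xyz": [0.16,-0.29,-0.033],"angular": [0,0,-80]}
    - {"xyz": [0.18,-0.325,-0.033],"angular": [0,0,-88]}
    - {"xyz": [0.2,-0.36,-0.033],"angular": [0,0,-96]}
  hand: 1

```text
clock: 25.45
position: [0.6269, 0.1337, 0.2784]
ee_rot: [0.66, 0.751, -0.001, -0.001]
ft_force: [-0.1, -0.4, 0.5]
grip_width: 1.001
grasp_force: 0.0
```

```bash
python3 - <<'E'
from h import *
to((.68,.224,.28,126.4))
E
```

```text
t 25.4 tcp [0.6269 0.1337 0.2784] psi 97.36 w 1.001 gf 0.0 F [-0.1 -0.4  0.5]
(0.68, 0.224, 0.28, 126.4) -> [ 0.0827  0.0642 -0.0018] [ -0.15  -0.03 -29.04]
```

carry_out:
  motion:
    - {"xyz": [0.021,0.016,-0.002],"angular": [0,0,-8]}
    - {"xyz": [0.042,0.032,-0.002],"angular": [0,0,-16]}
    - {"xyz": [0.062,0.048,-0.002],"angular": [0,0,-24]}
    - {"xyz": [0.083,0.064,-0.002],"angular": [0,0,-29]}
    - {"xyz": [0.083,0.064,-0.002],"angular": [0,0,-29]}
    - {"xyz": [0.083,0.064,-0.002],"angular": [0,0,-29]}

```text
clock: 26.05
position: [0.6795, 0.2235, 0.2804]
ee_rot: [0.453, 0.891, -0.001, -0.001]
ft_force: [-0.5, -0.3, 0.5]
grip_width: 1.0
grasp_force: 0.0
```

```bash
cat >> h.py <<'E'
def white(c,z,near,a0=300):
    H=hsv(c);m=(H[...,1]<45)&(H[...,2]>150)
    return [r for r in rect(c,m,z,a0) if np.hypot(*(r[1]-np.array(near)))<60]
E
python3 - <<'E'
from h import *
c=snap('wrist')
H=hsv(c);h,S,V=H[...,0],H[...,1],H[...,2]
print([r for r in rect(c,((h>16)&(h<33)&(S>175))|((S<60)&(V>150)),.04,800) if np.hypot(*(r[1]-[574,370]))<80])
print('white',white(c,.04,(574,370)))
cv2.imwrite('pics/duck.png',c['img'][:,:,::-1])
to((.576,.367,.15,126.4))
E
```

```text
[(1893.5, array([595.2, 339.3]), array([42.1, 40.2]), -53.9)]
white []
t 26.1 tcp [0.6797 0.2225 0.2812] psi 126.0 w 0.999 gf 0.0 F [ 0.  -0.8 -0.7]
(0.576, 0.367, 0.15, 126.4) -> [0.1778 0.0012 0.1312] [-0.1  -0.02 -0.4 ]
```

View pics/duck.png

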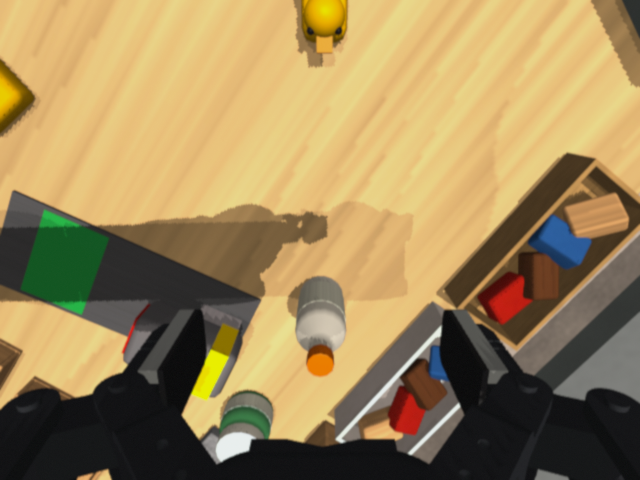

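The duck sits at the top edge (324,15), partly out of view and facing as expected. I'm moving closer over it.

carry_out:
  motion:
    - {"xyz": [0.045,0,0.02],"angular": [0,0,-0.4]}
    - {"xyz": [0.09,0.001,0.04],"angular": [0,0,-0.4]}
    - {"xyz": [0.125,0.001,0.06],"angular": [0,0,-0.4]}
    - {"xyz": [0.125,0.001,0.06],"angular": [0,0,-0.4]}
    - {"xyz": [0.125,0.001,0.06],"angular": [0,0,-0.4]}
    - {"xyz": [0.125,0.001,0.06],"angular": [0,0,-0.4]}

```text
clock: 26.7
position: [0.6086, 0.3225, 0.2229]
ee_rot: [0.452, 0.892, -0.0, 0.001]
ft_force: [0.3, -0.3, 0.9]
grip_width: 1.001
grasp_force: 0.0
```

```bash
cat >> h.py <<'E'
def duck(c,z,near,a0=800):
    H=hsv(c);h,S,V=H[...,0],H[...,1],H[...,2]
    r=[r for r in rect(c,((h>16)&(h<33)&(S>175))|((S<60)&(V>150)),z,a0) if np.hypot(*(r[1]-np.array(near)))<80]
    return r,'white',white(c,z,near)
E
python3 - <<'E'
from h import *
c=snap('wrist')
print(duck(c,.04,(574,370)))
to((.574,.369,.10,126.4),(.574,.369,-.008,126.4))
E
```

```text
([(5291.5, array([575.7, 366.2]), array([92.5, 43.1]), -53.7)], 'white', [(2273.0, array([566.9, 378.1]), array([42.8, 36.1]), 36.3)])
t 26.8 tcp [0.6087 0.3225 0.223 ] psi 126.25 w 1.003 gf 0.0 F [-0.2 -0.6 -0.6]
(0.574, 0.369, 0.1, 126.4) -> [ 0.0581 -0.0006  0.1229] [ 0.04  0.06 -0.15]
(0.574, 0.369, -0.008, 126.4) -> [ 0.0582 -0.0007  0.2309] [ 0.04  0.06 -0.15]
```

carry_out:
  motion:
    - {"xyz": [0.04,-0.001,0.02],"angular": [0,0,0]}
    - {"xyz": [0.056,-0.001,0.06],"angular": [0,0,0]}
    - {"xyz": [0.056,-0.001,0.1],"angular": [0,0,0]}
    - {"xyz": [0.056,-0.001,0.14],"angular": [0,0,0]}
    - {"xyz": [0.056,-0.001,0.18],"angular": [0,0,0]}
    - {"xyz": [0.056,-0.001,0.21],"angular": [0,0,0]}
    - {"xyz": [0.056,-0.001,0.23],"angular": [0,0,0]}
    - {"xyz": [0.056,-0.001,0.23],"angular": [0,0,0]}
    - {"xyz": [0.056,-0.001,0.23],"angular": [0,0,0]}

```text
clock: 27.65
position: [0.5741, 0.369, -0.0062]
ee_rot: [0.451, 0.893, 0.001, 0.0]
ft_force: [-0.4, 0.4, 0.3]
grip_width: 0.999
grasp_force: 0.0
```

carry_out:
  motion:
    - {"xyz": [0,0,0],"angular": [0,0,0]}
    - {"xyz": [0,0,0],"angular": [0,0,0]}
    - {"xyz": [0,0,0],"angular": [0,0,0]}
    - {"xyz": [0,0,0],"angular": [0,0,0]}
    - {"xyz": [0,0,0],"angular": [0,0,0]}
    - {"xyz": [0,0,0],"angular": [0,0,0]}
  hand: 0
  grip_force: 50

```text
clock: 28.25
position: [0.5739, 0.3693, -0.0062]
ee_rot: [0.451, 0.893, 0.001, 0.001]
ft_force: [-0.6, -1.1, 6.5]
grip_width: 0.481
grasp_force: 52.3
```

```bash
python3 - <<'E'
from h import *
to((.4945,-.037,.16,99.7))
E
```

```text
t 28.2 tcp [ 0.5739  0.3693 -0.0062] psi 126.44 w 0.481 gf 52.3 F [-0.6 -1.1  6.5]
(0.4945, -0.037, 0.16, 99.7) -> [-0.2798 -0.3049 -0.1666] [ 0.1  -0.   26.74]
```

carry_out:
  motion:
    - {"xyz": [0,0,-0.02],"angular": [0,0,0]}
    - {"xyz": [0,0,-0.06],"angular": [0,0,0]}
    - {"xyz": [0,0,-0.11],"angular": [0,0,0]}
    - {"xyz": [-0.01,-0.011,-0.15],"angular": [0,0,0]}
    - {"xyz": [-0.04,-0.044,-0.165],"angular": [0,0,4]}
    - {"xyz": [-0.07,-0.076,-0.165],"angular": [0,0,8]}
    - {"xyz": [-0.1,-0.109,-0.165],"angular": [0,0,12]}
    - {"xyz": [-0.13,-0.142,-0.165],"angular": [0,0,16]}
    - {"xyz": [-0.16,-0.174,-0.165],"angular": [0,0,20]}
    - {"xyz": [-0.19,-0.207,-0.165],"angular": [0,0,24]}
    - {"xyz": [-0.22,-0.24,-0.165],"angular": [0,0,26.7]}
    - {"xyz": [-0.25,-0.272,-0.165],"angular": [0,0,26.7]}

```text
clock: 29.45
position: [0.5022, 0.0048, 0.1585]
ee_rot: [0.645, 0.764, -0.0, 0.001]
ft_force: [1.0, -0.2, -1.2]
grip_width: 0.478
grasp_force: 51.4
```

```bash
python3 - <<'E'
from h import *
to((.4948,-.0345,.05,99.7))
E
```

```text
t 29.4 tcp [0.5022 0.0048 0.1585] psi 99.68 w 0.478 gf 51.4 F [ 1.  -0.2 -1.2]
(0.4948, -0.0345, 0.05, 99.7) -> [-0.0373 -0.0139  0.1086] [ 0.03  0.09 -0.02]
```

carry_out:
  motion:
    - {"xyz": [-0.037,-0.014,0],"angular": [0,0,0]}
    - {"xyz": [-0.037,-0.014,0.03],"angular": [0,0,0]}
    - {"xyz": [-0.037,-0.014,0.07],"angular": [0,0,0]}
    - {"xyz": [-0.037,-0.014,0.11],"angular": [0,0,0]}
    - {"xyz": [-0.037,-0.014,0.135],"angular": [0,0,0]}
    - {"xyz": [-0.037,-0.014,0.135],"angular": [0,0,0]}
    - {"xyz": [-0.037,-0.014,0.135],"angular": [0,0,0]}

```text
clock: 30.15
position: [0.4959, -0.0322, 0.0239]
ee_rot: [0.644, 0.765, 0.0, 0.0]
ft_force: [0.5, 0.2, -0.7]
grip_width: 0.484
grasp_force: 51.3
```

```bash
python3 - <<'E'
from h import *
c=snap('wrist')
to((.4948,-.0345,-.001,99.7))
E
```

```text
t 30.2 tcp [ 0.4965 -0.0324  0.0244] psi 99.77 w 0.481 gf 51.3 F [ 0.5 -0.2 -0.2]
(0.4948, -0.0345, -0.001, 99.7) -> [-0.0018 -0.0021  0.0254] [0.11 0.05 0.07]
```

carry_out:
  motion:
    - {"xyz": [-0.002,-0.0015,0.01],"angular": [0,0,0]}
    - {"xyz": [-0.002,-0.0015,0.02],"angular": [0,0,0]}
    - {"xyz": [-0.002,-0.0015,0.0255],"angular": [0,0,0]}
    - {"xyz": [-0.002,-0.0015,0.0255],"angular": [0,0,0]}
    - {"xyz": [-0.002,-0.0015,0.0255],"angular": [0,0,0]}

```text
clock: 30.7
position: [0.4941, -0.0353, -0.0028]
ee_rot: [0.645, 0.765, -0.001, 0.0]
ft_force: [-3.9, -1.7, 9.3]
grip_width: 0.485
grasp_force: 53.3
```

carry_out:
  motion:
    - {"xyz": [0,0,0],"angular": [0,0,0]}
    - {"xyz": [0,0,0],"angular": [0,0,0]}
    - {"xyz": [0,0,0],"angular": [0,0,0]}
    - {"xyz": [0,0,0],"angular": [0,0,0]}
    - {"xyz": [0,0,-0.03],"angular": [0,0,0]}
    - {"xyz": [0,0,-0.08],"angular": [0,0,0]}
    - {"xyz": [0,0,-0.13],"angular": [0,0,0]}
    - {"xyz": [0,0,-0.18],"angular": [0,0,0]}
    - {"xyz": [0,0,-0.23],"angular": [0,0,0]}
    - {"xyz": [0,0,-0.24],"angular": [0,0,0]}
    - {"xyz": [0,0,-0.24],"angular": [0,0,0]}
    - {"xyz": [0,0,-0.24],"angular": [0,0,0]}
  hand: 0.8

```text
clock: 31.9
position: [0.4937, -0.0351, 0.2357]
ee_rot: [0.645, 0.765, -0.0, -0.0]
ft_force: [-0.2, -0.5, -0.7]
grip_width: 0.798
grasp_force: 0.0
```

```bash
python3 - <<'E'
from h import *
c=snap('wrist')
print(duck(c,.0445,(495,-37)))
H=hsv(c);h,S,V=H[...,0],H[...,1],H[...,2]
print('green',rect(c,(h>45)&(h<80)&(S>120),.0045,1000))
to((.6575,-.009,.25,99.7))
E
```

```text
([(4538.5, array([493.7, -37.5]), array([96.4, 42.8]), -80.2)], 'white', [(1831.0, array([491.6, -23.7]), array([42.7, 35.6]), 8.7)])
green [(3534.0, array([493.8, -36.6]), array([109.6,  74.9]), -80.4)]
t 31.9 tcp [ 0.4934 -0.035   0.2353] psi 99.74 w 0.802 gf 0.0 F [-0.5 -0.1 -0.7]
(0.6575, -0.009, 0.25, 99.7) -> [-0.0021  0.1661 -0.0151] [-0.13 -0.04  0.04]
```

The duck is centred and square on the pad (yaw −80.2° against the pad's −80.4°). On to the trigger, at the height that worked.

carry_out:
  motion:
    - {"xyz": [-0.001,0.04,-0.015],"angular": [0,0,0]}
    - {"xyz": [-0.002,0.08,-0.015],"angular": [0,0,0]}
    - {"xyz": [-0.002,0.12,-0.015],"angular": [0,0,0]}
    - {"xyz": [-0.002,0.166,-0.015],"angular": [0,0,0]}
    - {"xyz": [-0.002,0.166,-0.015],"angular": [0,0,0]}
    - {"xyz": [-0.002,0.166,-0.015],"angular": [0,0,0]}
  hand: 1

```text
clock: 32.55
position: [0.6578, -0.0071, 0.2489]
ee_rot: [0.643, 0.765, -0.001, -0.002]
ft_force: [0.2, 0.1, 0.5]
grip_width: 1.0
grasp_force: 0.0
```

```bash
python3 - <<'E'
from h import *
to((.6575,-.009,.107,99.7),(.6655,-.0078,.107,99.7))
E
```

```text
t 32.5 tcp [ 0.6578 -0.0071  0.2489] psi 99.89 w 1.0 gf 0.0 F [0.2 0.1 0.5]
(0.6575, -0.009, 0.107, 99.7) -> [-2.200e-03 -1.000e-04  1.419e-01] [-0.23 -0.15  0.2 ]
(0.6655, -0.0078, 0.107, 99.7) -> [-0.0024  0.008   0.1419] [-0.23 -0.15  0.2 ]
```

carry_out:
  motion:
    - {"xyz": [-0.001,0,0.04],"angular": [0,0,0]}
    - {"xyz": [-0.001,0,0.08],"angular": [0,0,0]}
    - {"xyz": [-0.001,0,0.12],"angular": [0,0,0]}
    - {"xyz": [-0.001,0,0.146],"angular": [0,0,0]}
    - {"xyz": [-0.001,0.004,0.146],"angular": [0,0,0]}
    - {"xyz": [-0.001,0.008,0.146],"angular": [0,0,0]}
    - {"xyz": [-0.001,0.008,0.146],"angular": [0,0,0]}

```text
clock: 33.25
position: [0.6674, -0.0082, 0.1083]
ee_rot: [0.645, 0.764, 0.001, 0.001]
ft_force: [0.6, -0.4, 0.5]
grip_width: 0.999
grasp_force: 0.0
```

carry_out:
  motion:
    - {"xyz": [0,0,0],"angular": [0,0,0]}
    - {"xyz": [0,0,0],"angular": [0,0,0]}
    - {"xyz": [0,0,0],"angular": [0,0,0]}
    - {"xyz": [0,0,0],"angular": [0,0,0]}
  hand: 0
  grip_force: 40

```text
clock: 33.65
position: [0.6657, -0.0085, 0.1072]
ee_rot: [0.645, 0.765, -0.001, 0.0]
ft_force: [-3.5, 0.2, 6.0]
grip_width: 0.451
grasp_force: 44.6
```

carry_out:
  motion:
    - {"xyz": [0,0,0],"angular": [0,0,0]}
    - {"xyz": [0,0,0],"angular": [0,0,0]}
    - {"xyz": [0,0,0],"angular": [0,0,0]}
    - {"xyz": [0,0,0],"angular": [0,0,0]}
    - {"xyz": [0,0,0],"angular": [0,0,0]}
    - {"xyz": [0,0,0],"angular": [0,0,0]}
    - {"xyz": [0,0,0],"angular": [0,0,0]}
    - {"xyz": [0,0,0],"angular": [0,0,0]}
    - {"xyz": [0,0,0],"angular": [0,0,0]}

```text
clock: 34.55
position: [0.6657, -0.0084, 0.1072]
ee_rot: [0.645, 0.765, -0.001, -0.0]
ft_force: [-4.8, -0.7, 6.4]
grip_width: 0.451
grasp_force: 44.5
```

carry_out:
  motion:
    - {"xyz": [0,0,0],"angular": [0,0,0]}
    - {"xyz": [0,0,0],"angular": [0,0,0]}
    - {"xyz": [0,0,0],"angular": [0,0,0]}
    - {"xyz": [0,0,0],"angular": [0,0,0]}
    - {"xyz": [0,-0.008,0],"angular": [0,0,0]}
    - {"xyz": [0,-0.008,0],"angular": [0,0,0]}
    - {"xyz": [0,-0.008,-0.05],"angular": [0,0,0]}
    - {"xyz": [0,-0.008,-0.09],"angular": [0,0,0]}
    - {"xyz": [0,-0.008,-0.13],"angular": [0,0,0]}
    - {"xyz": [0,-0.05,-0.144],"angular": [0,0,0]}
    - {"xyz": [0,-0.1,-0.144],"angular": [0,0,0]}
    - {"xyz": [0,-0.15,-0.144],"angular": [0,0,0]}
  hand: 1

```text
clock: 35.75
position: [0.5213, -0.0328, 0.2505]
ee_rot: [0.644, 0.765, 0.0, 0.0]
ft_force: [-1.1, -0.1, 3.2]
grip_width: 0.994
grasp_force: 0.0
```

carry_out:
  motion:
    - {"xyz": [0,-0.02,0],"angular": [0,0,0]}
    - {"xyz": [0,-0.02,0],"angular": [0,0,0]}
    - {"xyz": [0,-0.02,0],"angular": [0,0,0]}

```text
clock: 36.05
position: [0.503, -0.0373, 0.2511]
ee_rot: [0.645, 0.764, 0.0, 0.001]
ft_force: [-0.1, 0.6, 0.0]
grip_width: 1.005
grasp_force: 0.0
```

```bash
python3 - <<'E'
from h import *
c=snap('wrist')
print(duck(c,.0445,(495,-37)))
to((.4945,-.0355,.14,99.7),(.4945,-.0355,-.003,99.7))
E
```

```text
([(4199.5, array([493.9, -37.4]), array([95.6, 42.5]), -80.3)], 'white', [(1720.0, array([491.6, -23.7]), array([42.2, 36.7]), 10.3)])
t 36.1 tcp [ 0.5034 -0.0368  0.251 ] psi 99.75 w 1.0 gf 0.0 F [ 0.1 -0.7 -0.5]
(0.4945, -0.0355, 0.14, 99.7) -> [ 0.0028 -0.0087  0.111 ] [0.1  0.02 0.05]
(0.4945, -0.0355, -0.003, 99.7) -> [ 0.0029 -0.009   0.254 ] [0.1  0.02 0.05]
```

Both squeezes reached about 40 mm (0.451), and the duck hasn't moved. I'll grasp it and take it to the tray.

carry_out:
  motion:
    - {"xyz": [0.0025,-0.009,0.04],"angular": [0,0,0]}
    - {"xyz": [0.0025,-0.009,0.085],"angular": [0,0,0]}
    - {"xyz": [0.0025,-0.009,0.13],"angular": [0,0,0]}
    - {"xyz": [0.0025,-0.009,0.17],"angular": [0,0,0]}
    - {"xyz": [0.0025,-0.009,0.21],"angular": [0,0,0]}
    - {"xyz": [0.0025,-0.009,0.24],"angular": [0,0,0]}
    - {"xyz": [0.0025,-0.009,0.254],"angular": [0,0,0]}
    - {"xyz": [0.0025,-0.009,0.254],"angular": [0,0,0]}
    - {"xyz": [0.0025,-0.009,0.254],"angular": [0,0,0]}

```text
clock: 37.0
position: [0.4949, -0.0348, -0.0023]
ee_rot: [0.644, 0.765, 0.001, 0.0]
ft_force: [0.2, -0.2, 0.4]
grip_width: 1.0
grasp_force: 0.0
```

carry_out:
  motion:
    - {"xyz": [0,0,0],"angular": [0,0,0]}
    - {"xyz": [0,0,0],"angular": [0,0,0]}
    - {"xyz": [0,0,0],"angular": [0,0,0]}
    - {"xyz": [0,0,0],"angular": [0,0,0]}
    - {"xyz": [0,0,0],"angular": [0,0,0]}
    - {"xyz": [0,0,0],"angular": [0,0,0]}
  hand: 0
  grip_force: 50

```text
clock: 37.6
position: [0.4945, -0.0358, -0.0024]
ee_rot: [0.644, 0.765, 0.001, 0.001]
ft_force: [-1.2, -0.6, 6.4]
grip_width: 0.478
grasp_force: 50.9
```

```bash
python3 - <<'E'
from h import *
to((.433,-.322,.19,1))
E
```

```text
t 37.6 tcp [ 0.4945 -0.0358 -0.0024] psi 99.75 w 0.478 gf 50.9 F [-1.2 -0.6  6.4]
(0.433, -0.322, 0.19, 1) -> [-0.2717 -0.1087 -0.1924] [ 1.200e-01 -7.000e-02  9.875e+01]
```

carry_out:
  motion:
    - {"xyz": [0,0,-0.02],"angular": [0,0,0]}
    - {"xyz": [0,0,-0.06],"angular": [0,0,0]}
    - {"xyz": [0,0,-0.11],"angular": [0,0,0]}
    - {"xyz": [0,0,-0.16],"angular": [0,0,0]}
    - {"xyz": [-0.03,-0.012,-0.19],"angular": [0,0,8]}
    - {"xyz": [-0.065,-0.026,-0.19],"angular": [0,0,16]}
    - {"xyz": [-0.1,-0.04,-0.19],"angular": [0,0,24]}
    - {"xyz": [-0.135,-0.053,-0.19],"angular": [0,0,32]}
    - {"xyz": [-0.17,-0.066,-0.19],"angular": [0,0,40]}
    - {"xyz": [-0.205,-0.08,-0.19],"angular": [0,0,48]}
    - {"xyz": [-0.24,-0.095,-0.19],"angular": [0,0,56]}
    - {"xyz": [-0.271,-0.103,-0.19],"angular": [0,0,64]}

```text
clock: 38.8
position: [0.4368, -0.3225, 0.1867]
ee_rot: [0.953, 0.304, 0.0, 0.0]
ft_force: [-0.6, 0.1, -0.4]
grip_width: 0.483
grasp_force: 51.1
```

```bash
python3 - <<'E'
from h import *
to((.44,-.322,.19,1),(.44,-.322,.03,1))
E
```

```text
t 38.8 tcp [ 0.4368 -0.3225  0.1867] psi 35.34 w 0.483 gf 51.1 F [-0.6  0.1 -0.4]
(0.44, -0.322, 0.19, 1) -> [ 0.0029  0.0015 -0.0033] [ 0.04  0.   34.34]
(0.44, -0.322, 0.03, 1) -> [0.003  0.0014 0.1567] [ 0.04  0.   34.34]
```

carry_out:
  motion:
    - {"xyz": [0.003,0.0015,0],"angular": [0,0,8]}
    - {"xyz": [0.003,0.0015,0],"angular": [0,0,16]}
    - {"xyz": [0.003,0.0015,0],"angular": [0,0,24]}
    - {"xyz": [0.003,0.0015,0],"angular": [0,0,32]}
    - {"xyz": [0.003,0.0015,0.03],"angular": [0,0,34.3]}
    - {"xyz": [0.003,0.0015,0.07],"angular": [0,0,34.3]}
    - {"xyz": [0.003,0.0015,0.11],"angular": [0,0,34.3]}
    - {"xyz": [0.003,0.0015,0.145],"angular": [0,0,34.3]}
    - {"xyz": [0.003,0.0015,0.157],"angular": [0,0,34.3]}
    - {"xyz": [0.003,0.0015,0.157],"angular": [0,0,34.3]}
    - {"xyz": [0.003,0.0015,0.157],"angular": [0,0,34.3]}

```text
clock: 39.9
position: [0.4425, -0.32, 0.0311]
ee_rot: [1.0, 0.013, 0.001, 0.0]
ft_force: [-0.8, 0.1, -0.9]
grip_width: 0.481
grasp_force: 51.0
```

```bash
python3 - <<'E'
from h import *
to((.44,-.322,-.001,1))
E
```

```text
t 39.9 tcp [ 0.4425 -0.32    0.0311] psi 1.48 w 0.481 gf 51.0 F [-0.8  0.1 -0.9]
(0.44, -0.322, -0.001, 1) -> [-0.0027  0.0019  0.0321] [ 0.04 -0.14  0.48]
```

carry_out:
  motion:
    - {"xyz": [-0.002,0.0015,0.012],"angular": [0,0,0.5]}
    - {"xyz": [-0.002,0.0015,0.024],"angular": [0,0,0.5]}
    - {"xyz": [-0.002,0.0015,0.032],"angular": [0,0,0.5]}
    - {"xyz": [-0.002,0.0015,0.032],"angular": [0,0,0.5]}
    - {"xyz": [-0.002,0.0015,0.032],"angular": [0,0,0.5]}

```text
clock: 40.4
position: [0.4398, -0.3214, -0.0025]
ee_rot: [1.0, 0.008, 0.0, 0.0]
ft_force: [-1.2, -0.2, 2.6]
grip_width: 0.487
grasp_force: 53.7
```

carry_out:
  motion:
    - {"xyz": [0,0,0],"angular": [0,0,0]}
    - {"xyz": [0,0,0],"angular": [0,0,0]}
    - {"xyz": [0,0,0],"angular": [0,0,0]}
    - {"xyz": [0,0,0],"angular": [0,0,0]}
    - {"xyz": [0,0,-0.03],"angular": [0,0,0]}
    - {"xyz": [0,0,-0.07],"angular": [0,0,0]}
    - {"xyz": [0,0,-0.12],"angular": [0,0,0]}
    - {"xyz": [0,0,-0.17],"angular": [0,0,0]}
    - {"xyz": [0,0,-0.22],"angular": [0,0,0]}
    - {"xyz": [0,0,-0.26],"angular": [0,0,0]}
    - {"xyz": [0,0,-0.26],"angular": [0,0,0]}
    - {"xyz": [0,0,-0.26],"angular": [0,0,0]}
  hand: 0.62

```text
clock: 41.6
position: [0.4396, -0.3213, 0.2579]
ee_rot: [1.0, 0.008, 0.001, 0.0]
ft_force: [-0.2, 0.2, -0.4]
grip_width: 0.624
grasp_force: 0.0
```

```bash
python3 - <<'E'
from h import *
c=snap('wrist')
print('boat',boat(c,.045,800)); print(duck(c,.045,(440,-322)))
s=snap('scene');H=hsv(s);m=(H[...,0]>18)&(H[...,0]<33)&(H[...,1]>170)
print('scene',rect(s,m,.045,30,(230,170,330,240)))
to()
E
```

```text
boat [(4862.0, array([ 430.6, -233.3]), array([101.3,  49.9]), 1.8), (3914.0, array([ 436.4, -321.2]), array([95.1, 42.3]), 0.0)]
([(4071.0, array([ 436.3, -321.2]), array([97. , 42.3]), 0.0)], 'white', [(1584.0, array([ 450.2, -320.6]), array([41.5, 34.7]), -89.0)])
scene []
t 41.7 tcp [ 0.4388 -0.321   0.2561] psi 0.98 w 0.618 gf 0.0 F [ 0.7 -0.1 -0.1]
```

Both toys lie flat and apart in tray A, with the boat at (430.6, −233) and the duck at (436, −321). The arm is clear, so I'm handing in.

```bash
python3 -c "
from workcell import *
print(hand_in())"
```

```text
the job is handed in; nothing more can be done
None
```

The job is handed in: the boat, then the duck (the only toys present), were each scanned and now lie flat and apart in tray A, the yellow tray. My first trigger squeeze and two grasps of the boat on the pad missed because the fingertips sit about 25 mm behind the reported TCP. I redid each of them. One miss turned the already-scanned boat about 3° on the pad. I didn't recheck the bystander objects at the end, and the hand-in returned no verdict.

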